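Change the cassette of a bench ribbon inker

TASK

Change the ribbon cassette on the bench inker: first lift the spent grey cassette off the loading ramp and lay it flat in the returns tray. Then load the fresh blue one, drive-socket end first: set it on the foot of the ramp and push it all the way up until it rests against the top stop and the brass spring catch snaps out behind it. Also turn the footage counter's knob back to its zero stop for the new ribbon, and leave the vial, bottle and jar standing where they are.

Things in the scene. Friction and masses are not known exactly. Their poses are not given: they have to be found in the camera images.
- ramp: Loading ramp of the inker, sloping up 8 degrees (0.14 rad). Origin: middle of the lane where deck meets stop face; x up the slope, y left across, z square to deck. Deck x -330 (foot, 6 mm above worktop) to 0. Guides 10 mm high: lane 68 wide, flared at foot; bay from x -136: cheeks 34 high, 62 apart. Stop 36 high; drive head behind it 108 above worktop. Fixed.
- spent_mid (a point): Centre of the spent cassette: grey shell, 130 long (x) x 58 wide (y) x 44 high (z), 350 g, lying on the lower ramp, front end up-slope. Same shape as the fresh one. Its sides above the 10 mm guides can be gripped. Axes as the cassette's.
- fresh_mid (a point): Centre of the fresh cassette: dark blue shell, yellow trim, 130 long (x) x 58 wide (y) x 44 high (z), 350 g, lying flat on the worktop. Front end (+x) has the round drive socket and goes up the ramp first; the last 10 mm at the rear (-x) is a ledge only 20 high, to push on. Loaded: this point at x -65, y 0, z 22 in the ramp frame.
- fresh_nose (a point): Middle of the front face of the fresh cassette (the end with the yellow-ringed drive socket), 65 mm ahead (+x) of its centre. It touches the stop when loaded: x 0, y 0, z 22 in the ramp frame. Axes as the cassette's.
- catch (a joint): Spring catch, rad: 0 = out in the lane, about 0.07 while a passing cassette holds it aside; springs back to 0 on its own behind the cassette. The push up the ramp and past it takes 3 to 10 N in all.
- catch_nose (a point): Nose of the brass spring catch, on the right (-y) side of the lane, at x -132, y -22, z 10 in the ramp frame: 2 mm behind the rear end of a loaded cassette. Slanted face toward the foot, square face toward the stop; 3 to 17 mm above the deck. It pivots about the ramp's z, 76 mm down-slope.
- counter_knob (a joint): Angle of the footage counter's reset knob, rad: 0 = pointer at the red zero mark against the zero stop, growing clockwise seen from above. Turn it anticlockwise back to 0; light friction, stays where it is left.
- counter_grip (a point): On the knob's upright axis, 26 mm above its foot and 11 mm below its top. Black bar grip 40 long x 12 wide x 30 high over a white dial (dial 28 mm below this point), left of the ramp on a 60 mm high counter box 104 mm square. Its x axis lies along the bar, toward the red pointer; at zero the pointer is toward the drive head, parallel to the ramp.
- tray_in (a point): Middle of the inner floor (3 mm above the worktop) of the white returns tray: inside 160 long (y) x 84 wide (x), walls 3 thick, rims 14 mm above the worktop. Fixed. A cassette lies in it lengthwise, either way round.
- vial: Bystander: small clear vial with a pale grey cap, 43 dia x 130 mm high, origin under its base. Leave it.
- pink_bottle: Bystander: slim white and pink bottle, 43 dia x 176 mm high, origin under its base. Leave it.
- amber_jar: Bystander: amber jar with a red lid, 66 dia x 138 mm high, origin under its base, left of the ramp's foot. Leave it.

How it is judged (in metres and radians):
On the way, in this order (a step that is already met when the one before it is completed fails the run):
1. the spent cassette lies flat in the returns tray (horizontal distance between spent_mid and tray_in below 0.03 m and height (world z) of spent_mid below 0.031 m and angle between spent_mid's own z axis and vertical below 0.08 rad), for 0.2 s.
2. the fresh cassette rests against the top stop with the catch out behind it (x of fresh_nose in the frame of ramp above -0.004 m and y of fresh_nose in the frame of ramp between -0.006 and 0.006 m and y of fresh_mid in the frame of ramp between -0.006 and 0.006 m and z of fresh_mid in the frame of ramp below 0.026 m and angle between the z axis of fresh_mid and the z axis of ramp, either way round below 0.06 rad and value of joint catch below 0.03 rad), for 0.2 s.
At the end, for the whole second after the job is handed in: The spent cassette lies flat in the returns tray (centre within 30 mm of the tray's middle); the fresh one lies square on the ramp, its front within 4 mm of the stop, with the catch back out behind it (under 0.03 rad); the counter knob is within 0.08 rad of its zero stop (all of step 1 and all of step 2 and value of joint counter_knob below 0.08 rad); the robot touches nothing.
It fails at once if the small clear vial is tipped or shifted by more than 40 mm (distance of vial from where it was at the start of the episode above 0.04 m or angle between vial's own z axis and vertical above 0.4 rad).
It fails at once if the pink bottle is tipped or shifted by more than 40 mm (distance of pink_bottle from where it was at the start of the episode above 0.04 m or angle between pink_bottle's own z axis and vertical above 0.4 rad).
It fails at once if the amber jar is tipped or shifted by more than 40 mm (distance of amber_jar from where it was at the start of the episode above 0.04 m or angle between amber_jar's own z axis and vertical above 0.4 rad).
It also fails if it takes over 72 s, if anything falls off the work surface, if the arm or the gripper's body presses on something with over 40 N, if the wrist force passes 120 N, or if a joint passes its speed limit or range.

ROBOT

A 7-joint arm with a two-finger parallel gripper is mounted at the origin on a cart in front of the work surface, level with it; the furniture and walls round the work are solid. World frame = base frame: x ahead of the robot, y to its left, z up, the work surface at z = 0. Lengths are in m, angles in degrees, forces in N, time in s.
With the tool pointing down it reaches from about 0.425 to 0.875 m from the base axis. Payload 4.7 kg.
Tool frame: the origin (TCP) lies between the finger pads; the fingertips stand 8 mm ahead of it and the grasp point (between the pads) lies 11 mm behind it; x points along the fingers, z is the direction in which the jaws open and shut, and the axes are right-handed (so a half turn about x gives the same grasp; the last joint's range is limited). The gripper opens to 87 mm and grips with 3 to 60 N. Pads are 19 mm wide; open, the fingers measure 117 mm over their backs; the gripper's body (75 mm by 190 mm) begins 51 mm behind the grasp point.
Start: joints at [69.448, 18.392, -4.016, 83.108, 1.295, 78.541, -3.26], TCP at [0.237, -0.605, 0.231] pointing down, gripper open.
Joint ranges: [-163.93, 163.93], [-17.29, 119.83], [-79.2, 71.16], [3.27, 140.29], [-89.18, 269.18], [5.43, 117.66], [-154.24, 154.24]. Speed limits (degrees/s): [147.25, 147.25, 180, 180, 180, 180, 180].

INTERFACE

Orientations are given as [roll, pitch, yaw] about the fixed x, y, z axes, in that order (R = Rz(yaw) Ry(pitch) Rx(roll)).
In Python, from cell import telemetry, vision, sign_off gives the robot as it stands. The module is installed in compiled form; this text tells all that it offers.
- The arm moves only by the tool drive_tool, never from a script. Its arguments are lists of equal length, an entry for each row: "offset": the shift along the tool's x, y, z in m, a list of three; "angular": the turn, a rotation vector about the tool's x, y, z in rad, a list of three. A call has 1 to 10 rows; each row is the pose to reach, as a shift and turn from the pose measured when the call began, along the tool's axes at that moment; what a row does not reach only later rows make up. A row lasts 1/8 s, in which the tool goes at most 62.5 mm and 10.7 degrees, less where a joint would pass 70% of its speed; a pose out of reach is approached as far as the arm can. A call with a gripper value outside its range is refused whole. "fingers" is the closure, from -1 (fully open) to 1 (shut), set as the call begins (left out, the last holds). The fingers move at their own pace and stop on an object; "squeeze" is the grip in N (left out, the last holds). Time passes only in rows, so rows that repeat a pose let the fingers close. It gives the time, the measured TCP pose, the force and the opening at its end, in the units of the state.
- telemetry.get_obs(): the state, without advancing time (a new reading comes with each control period).
- vision.read_camera(name): name is "side" or "top" or "wrist"; returns a dict with "pixels" (400x640x3 uint8, red, green, blue), "intrinsics" (3x3 intrinsics, pixels), "distortion" ([k1, k2, p1, p2, k3] as OpenCV has them; the pictures are not rectified), "world_from_camera" (4x4, takes a point from camera to world coordinates); the wrist camera has in their place "T_tool_cam" (4x4, takes a point from camera to tool coordinates, whose origin is the TCP and whose axes are the tool frame's). Camera axes: x right, y up, looking along -z (the intrinsics and any distortion apply to the point x, -y, -z); pixel columns grow to the right and rows downward; lengths in m; the calibration is good to about 2 mm. A picture is of the moment at which its call begins: read the wrist's pose just before it. There is no depth.
- sign_off(): hands the job in, once; it reports no verdict.
The state is a dict: "time_s": time; "qpos": joint angles; "joint_velocities": joint speeds; "effort": joint torques, N m; "tool_pos": TCP position; "tool_rot": TCP orientation; "force": force on the tool from outside, world axes, zero at the start; "wrist_torque": the same for the moment, N m; "grip_width": finger opening in m.
Only numpy, scipy, OpenCV 4.12 (cv2) and the standard library are available. Lean on these libraries where they do the work, as an engineer would, in place of code of your own. Each camera call takes 0.05 s, during which the arm holds its last target.

## Working session

There is one attempt and no reset: what is moved stays moved. The work goes in short steps, Python scripts to look and compute and a tool call to move; the robot and the scene stay as the last step left them, time stands still between calls to the robot, and variables do not carry over. Pictures are saved under pics/ and viewed, and the job is handed in when it is done.

Besides the shell and the picture viewer there is one more tool, called after ">>>" in YAML: its name, and indented under it one key for each argument. drive_tool: Moves the arm, as the interface text tells. Its arguments: {"type":"object","properties":{"offset":{"type":"array"},"angular":{"type":"array"},"fingers":{"type":"number"},"squeeze":{"type":"number"}},"required":["offset","angular"]}

```bash
mkdir -p pics; python3 - <<'E'
from cell import telemetry, vision
import cv2,numpy as np,pickle
print(telemetry.get_obs())
for n in ["side","top","wrist"]:
    r=vision.read_camera(n)
    cv2.imwrite(f"pics/{n}0.png",r["pixels"][:,:,::-1]); pickle.dump(r,open(f"{n}0.pkl","wb"))
    for k in r:
        if k!="pixels": print(n,k,np.round(r[k],4).tolist())
E
```

```text
{'time_s': 0.0, 'qpos': array([69.44861948, 18.44040282, -4.01592038, 83.17511036,  1.29461796,
       78.54117995, -3.25991767]), 'joint_velocities': array([-0.06004211,  0.0069534 , -0.13615116,  0.01270416, -0.02736886,
       -0.02612398,  0.01569352]), 'effort': array([-2.42066799e-04, -4.91288888e+01, -4.04183641e-01, -3.12529814e+01,
       -6.39472157e-02,  4.35701001e-02,  1.78564374e-04]), 'tool_pos': array([ 0.23650031, -0.60486402,  0.22944451]), 'tool_rot': array([-177.2876827 ,   89.88840698,  114.07382727]), 'force': array([-0.30684928,  0.12349811, -0.56985325]), 'wrist_torque': array([-0.02564599, -0.03924984, -0.02604241]), 'grip_width': 0.08687506466171942}
side intrinsics [[480.1637, 0.0, 324.5356], [0.0, 480.1637, 203.7907], [0.0, 0.0, 1.0]]
side distortion [-0.12, 0.0, 0.0, 0.0, 0.0]
side world_from_camera [[0.9779, 0.1292, -0.1642, 0.2772], [-0.2087, 0.5662, -0.7974, -1.3551], [-0.01, 0.8141, 0.5806, 1.0224], [0.0, 0.0, 0.0, 1.0]]
top intrinsics [[424.018, 0.0, 317.6506], [0.0, 424.018, 205.9508], [0.0, 0.0, 1.0]]
top distortion [-0.0831, 0.0, 0.0, 0.0, 0.0]
top world_from_camera [[0.001, 0.9864, -0.1645, 0.3361], [-0.9999, -0.0011, -0.0128, -0.0656], [-0.0128, 0.1645, 0.9863, 1.3034], [0.0, 0.0, 0.0, 1.0]]
wrist intrinsics [[336.5774, 0.0, 312.8581], [0.0, 336.5774, 192.993], [0.0, 0.0, 1.0]]
wrist distortion [-0.0004, 0.0, 0.0, 0.0, 0.0]
wrist T_tool_cam [[-0.0006, 0.3036, -0.9528, -0.1541], [0.0007, 0.9528, 0.3036, 0.0824], [1.0, -0.0004, -0.0008, 0.0005], [0.0, 0.0, 0.0, 1.0]]
```

View pics/side0.png

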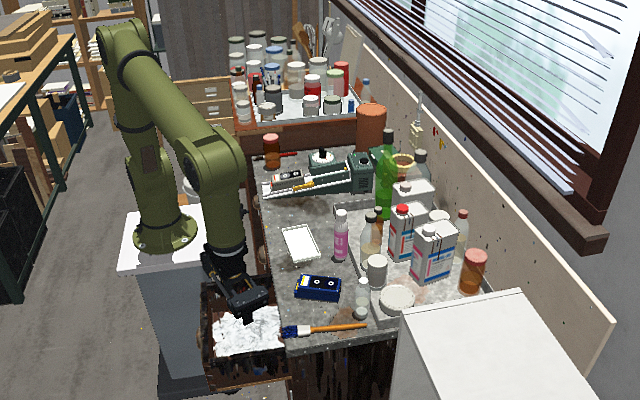

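View pics/top0.png

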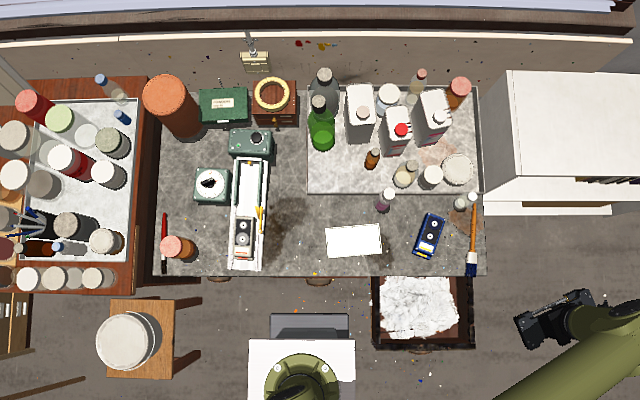

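View pics/wrist0.png

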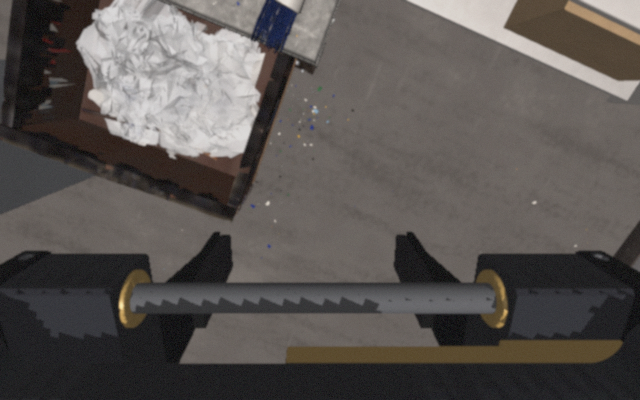

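The top view shows the ramp at about (248,212), with the grey cassette on it near (243,235). The tray is at (354,240), the fresh cassette at (429,235), the counter at (211,185) and the amber jar at (175,247). I'll zoom in next.

```bash
cat > h.py <<'E'
import numpy as np,cv2,pickle
from scipy.spatial.transform import Rotation as R
def ray(r,uv,Twc=None):
    T=np.array(r["world_from_camera"]) if Twc is None else Twc
    p=cv2.undistortPoints(np.array(uv,float).reshape(-1,1,2),np.array(r["intrinsics"]),np.array(r["distortion"])).reshape(-1,2)
    d=np.c_[p[:,0],-p[:,1],-np.ones(len(p))]
    return T[:3,3],d@T[:3,:3].T
def onz(r,uv,z,Twc=None):
    o,d=ray(r,uv,Twc); z=np.broadcast_to(z,(len(d),))
    return o+d*((z-o[2])/d[:,2])[:,None]
def proj(r,P,Twc=None):
    T=np.array(r["world_from_camera"]) if Twc is None else Twc
    P=np.atleast_2d(P); c=(P-T[:3,3])@T[:3,:3]
    c=c*np.array([1,-1,-1])
    return cv2.projectPoints(c,np.zeros(3),np.zeros(3),np.array(r["intrinsics"]),np.array(r["distortion"]))[0].reshape(-1,2)
def toolT(o):
    T=np.eye(4);T[:3,:3]=R.from_euler('xyz',o["tool_rot"],degrees=True).as_matrix();T[:3,3]=o["tool_pos"];return T
def wristT(o,r): return toolT(o)@np.array(r["T_tool_cam"])
def ld(n): return pickle.load(open(n+".pkl","rb"))
def crop(r,x0,y0,x1,y1,k,fn):
    im=r["pixels"][y0:y1,x0:x1,::-1]; cv2.imwrite(fn,cv2.resize(im,None,fx=k,fy=k,interpolation=cv2.INTER_CUBIC))
def snap(name,fn):
    from cell import telemetry,vision
    o=telemetry.get_obs(); r=vision.read_camera(name); r["obs"]=o
    pickle.dump(r,open(fn+".pkl","wb")); cv2.imwrite(f"pics/{fn}.png",r["pixels"][:,:,::-1]); return o,r
E
python3 - <<'E'
from h import *
t=ld("top0");crop(t,150,120,310,280,5,"pics/t0a.png") if 0 else crop(t,150,120,300,270,4,"pics/t0a.png")
crop(t,310,180,490,285,4,"pics/t0b.png")
s=ld("side0");crop(s,250,120,400,220,5,"pics/s0a.png");crop(s,270,210,390,330,5,"pics/s0b.png")
E
```

```text
(no output)
```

View pics/t0a.png

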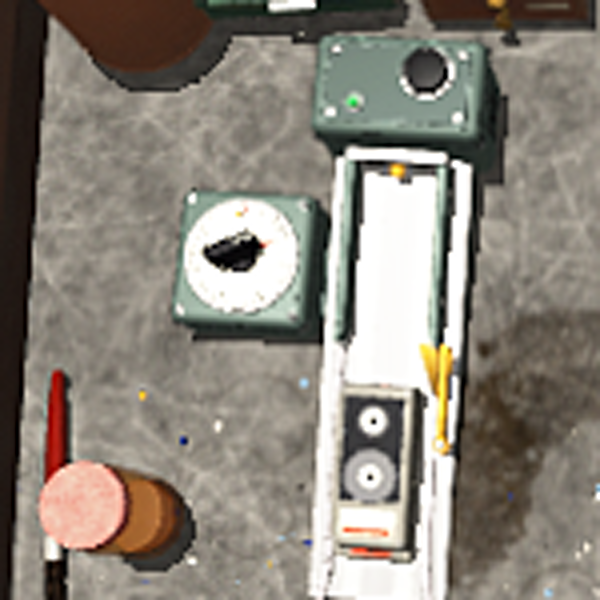

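View pics/t0b.png

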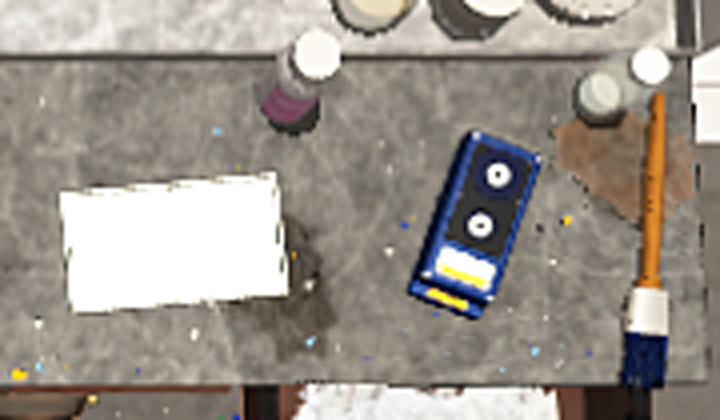

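View pics/s0a.png

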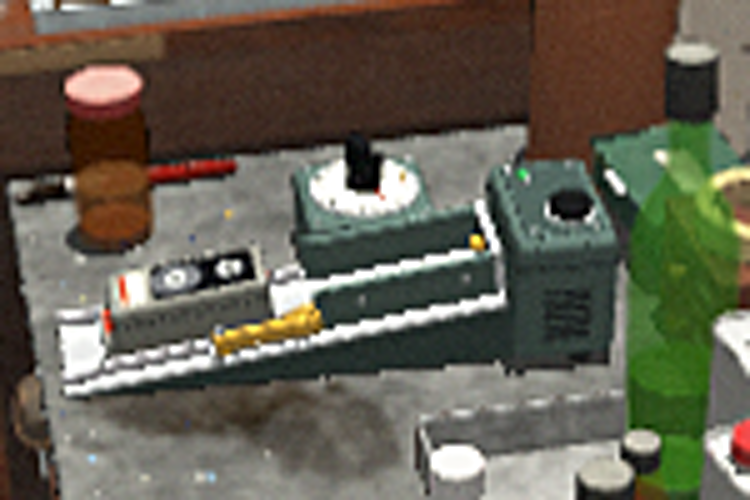

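View pics/s0b.png

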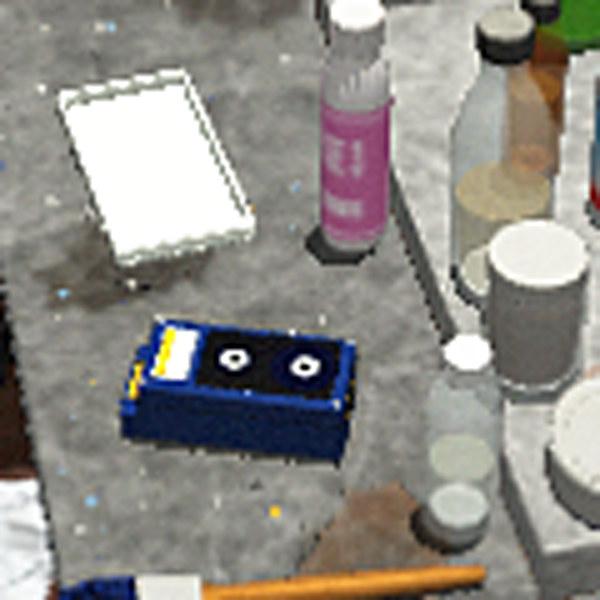

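```bash
python3 - <<'E'
from h import *
t=ld("top0")
A=lambda L:np.array(L)/4+[150,120]-0.375
B=lambda L:np.array(L)/4+[310,180]-0.375
def show(n,P): print(n,np.round(P*1000,1).tolist())
tr=onz(t,B([[62,193],[275,175],[288,297],[73,311]]),0.014);show("tray",tr);show("mid",tr.mean(0)[None])
fr=onz(t,B([[473,130],[541,157],[497,295],[424,271]]),0.044);show("fresh top",fr)
show("ledge",onz(t,B([[410,291],[478,318]]),0.02))
show("knob",onz(t,A([[236,252]]),[0.097]));show("dial",onz(t,A([[242,254]]),[0.07]))
show("boxtop",onz(t,A([[185,190],[322,200],[308,335],[173,322]]),0.06))
sp=onz(t,A([[345,386],[418,390],[408,560],[335,550]]),[.07,.07,.052,.052]);show("spent",sp)
# ramp: inner edges of cheeks
show("cheektops: L/R outer/inner top at stop",onz(t,A([[345,165],[359,165],[437,168],[450,168]]),0.085))
show("cheek bottom",onz(t,A([[336,340],[350,340],[428,344],[440,344]]),0.066))
show("guides foot outer z16",onz(t,A([[310,590],[443,598]]),0.016))
show("stop strip top",onz(t,A([[340,152],[447,157]]),0.088))
show("catch",onz(t,A([[428,350],[442,445]]),[0.045,0.035]))
show("jar",onz(t,A([[85,507]]),[0.138])); show("vial",onz(t,B([[651,66]]),[0.13])); show("pink",onz(t,B([[317,54]]),[0.176]))
E
```

```text
tray [[483.2, -71.7, 14.0], [496.9, -234.8, 14.0], [403.8, -242.8, 14.0], [393.4, -79.9, 14.0]]
mid [[444.3, -157.3, 14.0]]
fresh top [[526.9, -381.2, 44.0], [506.3, -431.9, 44.0], [403.1, -394.3, 44.0], [421.1, -340.3, 44.0]]
ledge [[407.7, -334.4, 20.0], [387.1, -385.4, 20.0]]
knob [[607.2, 270.6, 97.0]]
dial [[611.7, 273.5, 70.0]]
boxtop [[664.1, 322.7, 60.0], [655.6, 216.6, 60.0], [551.6, 223.3, 60.0], [561.7, 326.7, 60.0]]
spent [[511.6, 192.0, 70.0], [508.6, 137.7, 70.0], [384.7, 145.0, 52.0], [391.8, 199.5, 52.0]]
cheektops: L/R outer/inner top at stop [[676.0, 194.6, 85.0], [676.0, 184.1, 85.0], [673.3, 125.5, 85.0], [673.3, 115.7, 85.0]]
cheek bottom [[546.8, 200.7, 66.0], [546.8, 190.2, 66.0], [543.7, 131.8, 66.0], [543.7, 122.8, 66.0]]
guides foot outer z16 [[363.2, 225.3, 16.0], [357.7, 123.9, 16.0]]
stop strip top [[685.3, 198.1, 88.0], [680.9, 117.7, 88.0]]
catch [[542.6, 135.0, 45.0], [471.7, 124.2, 35.0]]
jar [[416.8, 358.3, 138.0]]
vial [[559.6, -489.1, 130.0]]
pink [[559.2, -243.9, 176.0]]
```

```bash
cat >> h.py <<'E'
def target(pos,heading,pitch=0.0,jaw_along=None):
    """tool frame: x = down (tilted for a ramp pitch up along heading), y=? z jaw. heading deg: object x axis; returns both options (jaw = +/- object y)"""
    c,s=np.cos(np.radians(heading)),np.sin(np.radians(heading)); cp,sp=np.cos(np.radians(pitch)),np.sin(np.radians(pitch))
    ex=np.array([c*cp,s*cp,sp]); ey=np.array([-s,c,0]); ez=np.cross(ex,ey)
    out=[]
    for k in (1,-1):
        X=-ez; Z=k*ey; Y=np.cross(Z,X); T=np.eye(4); T[:3,:3]=np.c_[X,Y,Z]; T[:3,3]=pos; out.append(T)
    return out
def delta(T0,T1):
    D=np.linalg.inv(T0)@T1
    return np.round(D[:3,3],4).tolist(),np.round(R.from_matrix(D[:3,:3]).as_rotvec(),4).tolist()
E
python3 - <<'E'
from h import *
from cell import telemetry
o=telemetry.get_obs();T0=toolT(o);print(np.round(T0,3))
for n,p,h,pi in [("way",[.45,-.2,.23],-3,0),("spent view",[.44,.168,.23],-3,8)]:
    for T in target(p,h,pi): print(n,delta(T0,T))
E
```

```text
[[-0.001  0.931  0.364  0.237]
 [ 0.001  0.364 -0.931 -0.605]
 [-1.    -0.    -0.002  0.23 ]
 [ 0.     0.     0.     1.   ]]
way ([0.0001, 0.3463, -0.2994], [-2.7164, -0.0006, -0.002])
way ([0.0001, 0.3463, -0.2994], [0.4252, -0.0015, 0.0004])
spent view ([0.0006, 0.471, -0.6458], [-2.7106, -0.1901, -0.0429])
spent view ([0.0006, 0.471, -0.6458], [0.4244, -0.0311, 0.1379])
```

>>> drive_tool:
  offset:
    - [-0.03,0.346,-0.3]
    - [-0.05,0.346,-0.3]
    - [-0.05,0.346,-0.3]
    - [-0.05,0.346,-0.3]
    - [-0.05,0.346,-0.3]
    - [-0.05,0.346,-0.3]
    - [-0.05,0.346,-0.3]
    - [-0.05,0.346,-0.3]
    - [-0.05,0.346,-0.3]
  angular:
    - [0.1,0,0]
    - [0.2,0,0]
    - [0.3,0,0]
    - [0.4,0,0]
    - [0.425,0,0]
    - [0.425,0,0]
    - [0.425,0,0]
    - [0.425,0,0]
    - [0.425,0,0]
  fingers: -1
  squeeze: 25

```text
time_s: 1.27
tool_pos: [0.4503, -0.1978, 0.2803]
tool_rot: [-160.4, 89.9, 106.9]
force: [0.4, -1.4, -0.1]
grip_width: 0.0867
```

```bash
python3 - <<'E'
from h import *
o,r=snap("wrist","w1");print(o["time_s"],o["qpos"].round(1),np.round(toolT(o),3)[:3])
for T in target([.44,.168,.25],-3,8): print(delta(toolT(o),T))
E
```

```text
1.275 [ 43.6  -1.3 -22.4  99.8  -0.6  81.5 -71.5] [[-0.     0.999 -0.048  0.45 ]
 [ 0.001 -0.048 -0.999 -0.198]
 [-1.    -0.    -0.001  0.28 ]]
([0.0307, -0.0277, -0.3648], [-3.1293, -0.2194, -0.0022])
([0.0307, -0.0277, -0.3648], [0.0046, -0.0014, 0.14])
```

View pics/w1.png

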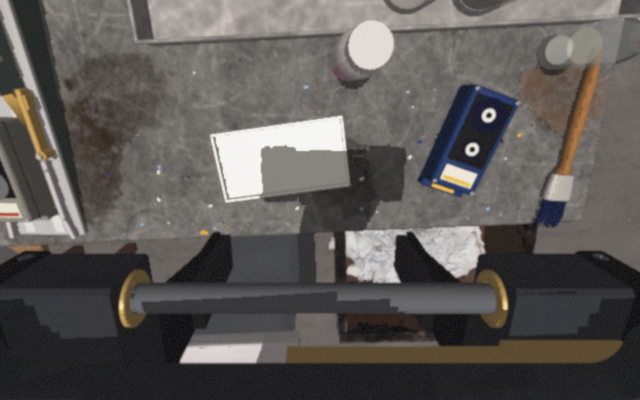

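The wrist view shows the tray corners at about (211,135), (342,116), (350,188) and (225,202), and the fresh cassette top between (470,85) and (440,190).

```bash
python3 - <<'E'
from h import *
r=ld("w1");crop(r,200,70,540,230,2.3,"pics/w1c.png")
T=wristT(r["obs"],r);im=r["pixels"]
tr=onz(r,[[211,135],[342,116],[350,188],[225,202]],0.014,T);print(tr.round(4),tr.mean(0).round(4))
E
```

```text
[[ 0.4806 -0.0735  0.014 ]
 [ 0.4961 -0.2366  0.014 ]
 [ 0.4037 -0.2452  0.014 ]
 [ 0.3921 -0.0798  0.014 ]] [ 0.4431 -0.1588  0.014 ]
```

View pics/w1c.png

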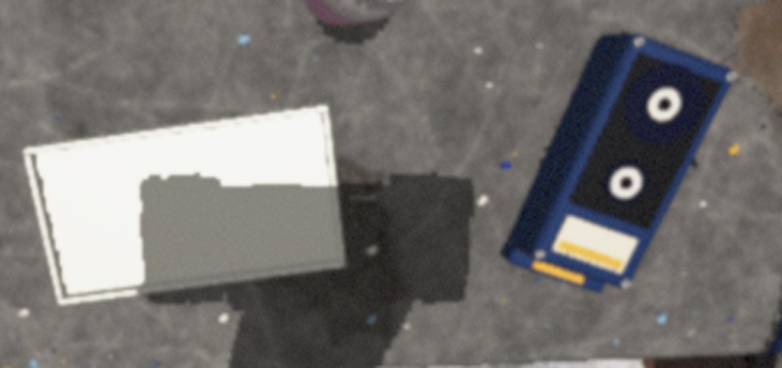

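>>> drive_tool:
  offset:
    - [0.03,-0.028,-0.365]
    - [0.03,-0.028,-0.365]
    - [0.03,-0.028,-0.365]
    - [0.03,-0.028,-0.365]
    - [0.03,-0.028,-0.365]
    - [0.03,-0.028,-0.365]
    - [0.03,-0.028,-0.365]
  angular:
    - [0,0,0.05]
    - [0,0,0.1]
    - [0,0,0.14]
    - [0,0,0.14]
    - [0,0,0.14]
    - [0,0,0.14]
    - [0,0,0.14]

```text
time_s: 2.2
tool_pos: [0.4395, 0.1686, 0.2502]
tool_rot: [90.4, 82.1, -2.3]
force: [1.4, -0.6, 0.7]
grip_width: 0.0872
```

```bash
python3 - <<'E'
from h import *
o,r=snap("wrist","w2");print(o["time_s"],o["qpos"].round(1),np.round(toolT(o),3)[:3])
E
```

```text
2.2 [  29.8  -12.5  -49.   109.8   -6.9   71.2 -110. ] [[ 0.138  0.989 -0.046  0.44 ]
 [-0.005 -0.046 -0.999  0.169]
 [-0.99   0.138 -0.001  0.25 ]]
```

View pics/w2.png

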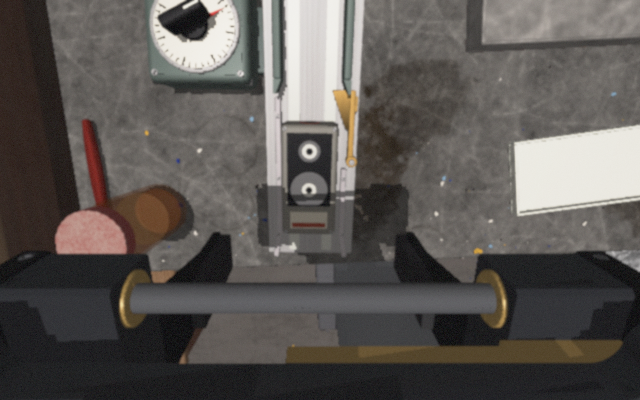

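```bash
python3 - <<'E'
from h import *
r=ld("w2");crop(r,230,80,390,260,4,"pics/w2c.png") if 0 else crop(r,240,0,400,150,4,"pics/w2d.png")
crop(r,240,110,400,260,4,"pics/w2c.png");crop(r,140,0,265,100,5,"pics/w2e.png")
E
```

```text
(no output)
```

View pics/w2c.png

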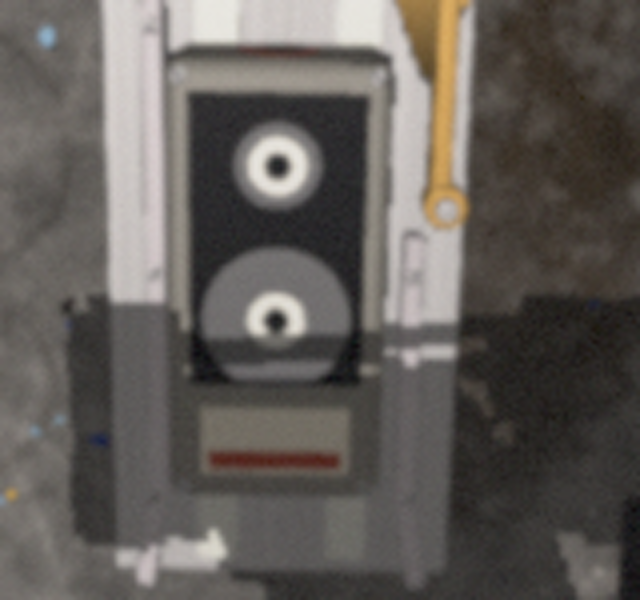

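View pics/w2d.png

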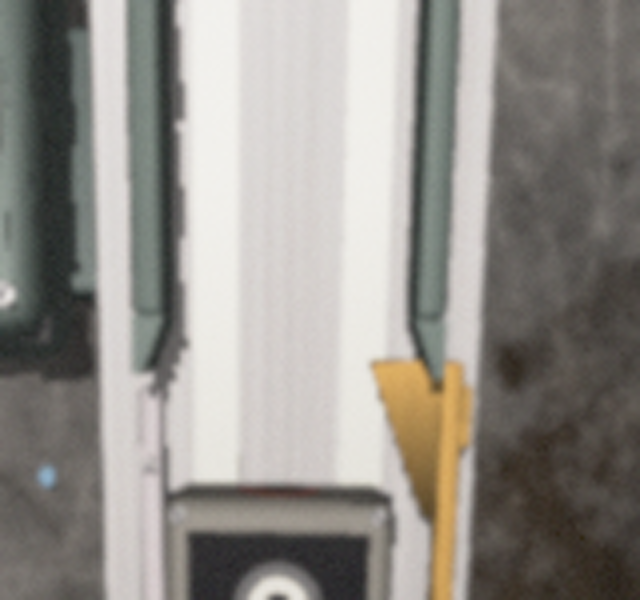

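View pics/w2e.png

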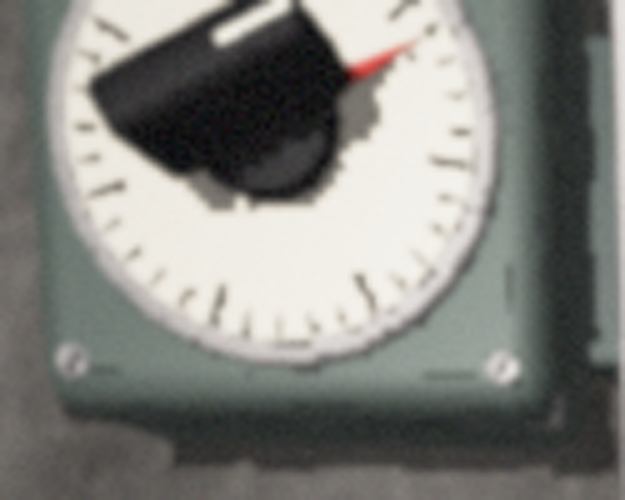

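```bash
cat >> h.py <<'E'
def rampT(x0,y0,yaw,z0=0.052,p=8.0):
    c,s=np.cos(np.radians(yaw)),np.sin(np.radians(yaw));cp,sp=np.cos(np.radians(p)),np.sin(np.radians(p))
    ex=np.array([c*cp,s*cp,sp]);ey=np.array([-s,c,0]);T=np.eye(4);T[:3,:3]=np.c_[ex,ey,np.cross(ex,ey)];T[:3,3]=[x0,y0,z0];return T
def onramp(r,uv,RT,z,Twc=None):
    """intersect ray with plane z in ramp frame; return ramp coords"""
    o,d=ray(r,uv,Twc);i=np.linalg.inv(RT);o=i[:3,:3]@o+i[:3,3];d=d@i[:3,:3].T
    return o+d*((z-o[2])/d[:,2])[:,None]
E
python3 - <<'E'
from h import *
r=ld("w2");T=wristT(r["obs"],r);t=ld("top0")
D=lambda L:np.array(L)/4+[240,0]-.375
C=lambda L:np.array(L)/4+[240,110]-.375
A=lambda L:np.array(L)/4+[150,120]-0.375
RT=rampT(.680,.155,-2.8)
f=lambda n,P:print(n,(P*1000).round(1).tolist())
f("catch nose z17",onramp(r,D([[372,362]]),RT,.017,T))
f("cheek L inner z34",onramp(r,D([[167,10],[164,310]]),RT,.034,T))
f("cheek R inner z34",onramp(r,D([[428,10],[418,310]]),RT,.034,T))
f("cheek start base z10",onramp(r,D([[152,372],[437,382]]),RT,.010,T))
f("spent top z44",onramp(r,C([[170,60],[390,62],[378,492],[170,490]]),RT,.044,T))
f("hubs",onramp(r,C([[277,165],[275,320]]),RT,.044,T))
f("top stop",onramp(t,A([[345,165],[450,168]]),RT,.036))
f("top stop edges base",onramp(t,A([[362,168],[437,172]]),RT,.036))
f("foot",onramp(r,C([[115,553],[440,572]]),RT,.0,T))
f("top cheek in",onramp(t,A([[359,175],[350,340],[436,175],[428,344]]),RT,.034))
E
```

```text
catch nose z17 [[-132.6, -19.6, 17.0]]
cheek L inner z34 [[-54.7, 30.4, 34.0], [-120.3, 32.8, 34.0]]
cheek R inner z34 [[-54.5, -29.9, 34.0], [-120.1, -29.7, 34.0]]
cheek start base z10 [[-135.4, 38.6, 10.0], [-137.7, -37.4, 10.0]]
spent top z44 [[-165.3, 31.5, 44.0], [-165.6, -23.2, 44.0], [-282.4, -22.9, 44.0], [-282.0, 34.4, 44.0]]
hubs [[-191.6, 4.9, 44.0], [-232.9, 5.4, 44.0]]
top stop [[-1.5, 38.8, 36.0], [-0.5, -40.0, 36.0]]
top stop edges base [[-3.3, 25.9, 36.0], [-3.9, -30.4, 36.0]]
foot [[-323.6, 56.6, 0.0], [-329.9, -46.3, 0.0]]
top cheek in [[-8.3, 28.3, 34.0], [-131.6, 28.4, 34.0], [-5.9, -29.5, 34.0], [-131.8, -30.1, 34.0]]
```

```bash
cat >> h.py <<'E'
RT=rampT(.680,.156,-2.9)
def rp(x,y,z): return RT[:3,:3]@np.array([x,y,z])/1000+RT[:3,3]
def now():
    from cell import telemetry
    o=telemetry.get_obs();return o,toolT(o)
def pl(n,D): print(n,np.round(D[0],4),np.round(D[1],3))
E
python3 - <<'E'
from h import *
o,T0=now()
for n,p in [("above",rp(-236,4.5,70)),("grip",rp(-236,4.5,26))]:
    pl(n,delta(T0,target(p,-2.9,8)[1]))
    print(p)
E
```

```text
above [ 0.1596 -0.0256 -0.0071] [0.    0.    0.001]
[0.43709405 0.17281085 0.08847391]
grip [ 0.2036 -0.0256 -0.0071] [0.    0.    0.001]
[0.44320983 0.17250104 0.04490212]
```

>>> drive_tool:
  offset:
    - [0.06,-0.0255,-0.007]
    - [0.12,-0.0255,-0.007]
    - [0.16,-0.0255,-0.007]
    - [0.16,-0.0255,-0.007]
    - [0.18,-0.0255,-0.007]
    - [0.2,-0.0255,-0.007]
    - [0.2035,-0.0255,-0.007]
    - [0.2035,-0.0255,-0.007]
  angular:
    - [0,0,0]
    - [0,0,0]
    - [0,0,0]
    - [0,0,0]
    - [0,0,0]
    - [0,0,0]
    - [0,0,0]
    - [0,0,0]

```text
time_s: 3.25
tool_pos: [0.4444, 0.1717, 0.0463]
tool_rot: [89.8, 82.0, -3.2]
force: [-0.3, -0.5, 0.1]
grip_width: 0.0866
```

```bash
python3 - <<'E'
from h import *
o,r=snap("wrist","w3");print(o["time_s"],o["qpos"].round(1),o["force"])
i=np.linalg.inv(RT);p=i[:3,:3]@o["tool_pos"]+i[:3,3];print("ramp",p.round(4))
E
```

```text
3.25 [  28.2    7.6  -57.2  123.1   14.6   46.8 -130.9] [-0.33783256 -0.46517449  0.1168685 ]
ramp [-0.2346  0.0038  0.0272]
```

View pics/w3.png

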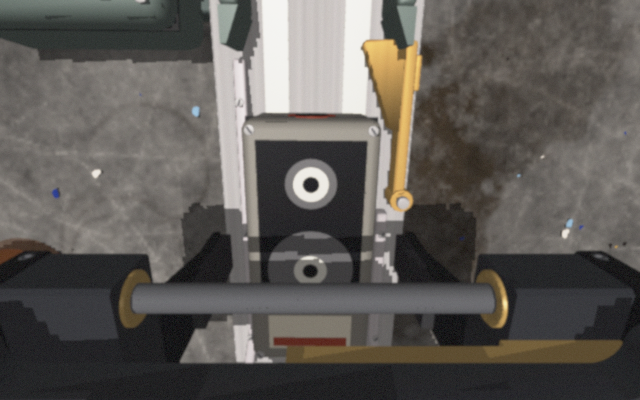

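The fingers straddle the grey cassette, which is centred at about (311,230), and they clear the catch pivot at (400,200). I'll close the grip.

>>> drive_tool:
  offset:
    - [0,0,0]
    - [0,0,0]
    - [0,0,0]
    - [0,0,0]
    - [0,0,0]
  angular:
    - [0,0,0]
    - [0,0,0]
    - [0,0,0]
    - [0,0,0]
    - [0,0,0]
  fingers: 1
  squeeze: 25

```text
time_s: 3.92
tool_pos: [0.4444, 0.1723, 0.0465]
tool_rot: [89.9, 81.9, -3.0]
force: [-1.3, 0.9, 2.0]
grip_width: 0.0578
```

>>> drive_tool:
  offset:
    - [-0.02,0,0]
    - [-0.06,0,0]
    - [-0.1,0,0]
    - [-0.1,0,0]
  angular:
    - [0,0,0]
    - [0,0,0]
    - [0,0,0]
    - [0,0,0]

```text
time_s: 4.42
tool_pos: [0.4319, 0.1733, 0.1478]
tool_rot: [89.6, 81.6, -3.4]
force: [0.1, 0.4, -4.1]
grip_width: 0.0575
```

```bash
python3 - <<'E'
from h import *
o,T0=now();print(o["time_s"],o["qpos"].round(1),o["force"],o["grip_width"],T0.round(3))
# tray heading of cassette x
for h in (95,): 
  for p in ([.444,-.158,.14],[.444,-.158,.10]):
    for T in target(p,h,0): pl(h,delta(T0,T))
E
```

```text
4.425 [  34.1   -8.3  -57.7  118.7   -3.8   58.3 -115. ] [ 0.08498426  0.36771027 -4.06213407] 0.05746810903000032 [[ 0.146  0.988 -0.052  0.432]
 [-0.009 -0.051 -0.999  0.173]
 [-0.989  0.146  0.001  0.148]
 [ 0.     0.     0.     1.   ]]
95 [0.0123 0.0277 0.3302] [ 1.429 -0.104 -0.121]
95 [0.0123 0.0277 0.3302] [-1.706  0.126 -0.108]
95 [0.0519 0.0218 0.3302] [ 1.429 -0.104 -0.121]
95 [0.0519 0.0218 0.3302] [-1.706  0.126 -0.108]
```

>>> drive_tool:
  offset:
    - [0.0,0.005,0.02]
    - [0.0,0.01,0.06]
    - [0.0,0.02,0.1]
    - [0,0.028,0.15]
    - [0,0.028,0.2]
    - [0,0.028,0.25]
    - [0,0.028,0.3]
    - [0.01,0.028,0.335]
    - [0.012,0.028,0.335]
    - [0.012,0.028,0.335]
  angular:
    - [-0.18,0.013,-0.011]
    - [-0.36,0.027,-0.023]
    - [-0.54,0.04,-0.034]
    - [-0.72,0.053,-0.046]
    - [-0.9,0.067,-0.057]
    - [-1.08,0.08,-0.068]
    - [-1.26,0.093,-0.08]
    - [-1.44,0.107,-0.091]
    - [-1.62,0.12,-0.103]
    - [-1.706,0.126,-0.108]

```text
time_s: 5.68
tool_pos: [0.4423, -0.1629, 0.1371]
tool_rot: [156.9, 89.7, 162.1]
force: [-1.2, 0.1, -3.5]
grip_width: 0.058
```

```bash
python3 - <<'E'
from h import *
o,r=snap("wrist","w4");T0=toolT(o);print(o["time_s"],o["qpos"].round(1),o["force"],o["grip_width"],T0.round(3))
pl("",delta(T0,target([.444,-.163,.07],95,0)[1]))
E
```

```text
5.675 [ 42.3   2.1 -25.6 113.4   1.   65.1  21.4] [-1.21347309  0.0622373  -3.48319434] 0.05801066766217455 [[-0.006 -0.09   0.996  0.442]
 [ 0.002  0.996  0.09  -0.163]
 [-1.     0.002 -0.006  0.137]
 [ 0.     0.     0.     1.   ]]
 [ 0.0671 -0.0004  0.0021] [ 0.003 -0.006 -0.002]
```

View pics/w4.png

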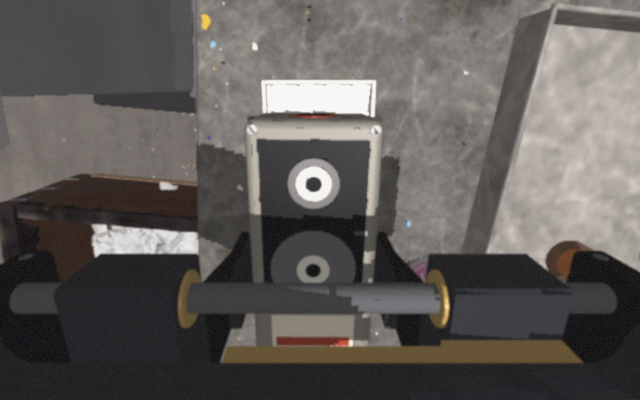

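The cassette is held over the tray and lined up with it; the tray rim shows from (263,82) to (377,82). I'll lower it now.

>>> drive_tool:
  offset:
    - [0.05,0,0.002]
    - [0.085,0,0.002]
    - [0.1,0,0.002]
    - [0.105,0,0.002]
    - [0.105,0,0.002]
  angular:
    - [0,-0.006,0]
    - [0,-0.006,0]
    - [0,-0.006,0]
    - [0,-0.006,0]
    - [0,-0.006,0]

```text
time_s: 6.35
tool_pos: [0.4446, -0.1623, 0.0329]
tool_rot: [46.2, 89.9, 51.6]
force: [0.3, 1.2, -2.7]
grip_width: 0.058
```

>>> drive_tool:
  offset:
    - [0,0,0]
    - [0,0,0]
    - [0,0,0]
    - [0,0,0]
  angular:
    - [0,0,0]
    - [0,0,0]
    - [0,0,0]
    - [0,0,0]
  fingers: -1

```text
time_s: 6.85
tool_pos: [0.4449, -0.1625, 0.0332]
tool_rot: [27.5, 89.9, 32.9]
force: [0.5, 0.7, -0.4]
grip_width: 0.085
```

>>> drive_tool:
  offset:
    - [-0.03,0,0]
    - [-0.09,0,0]
    - [-0.15,0,0]
    - [-0.2,0,0]
    - [-0.2,0,0]
  angular:
    - [0,0,0]
    - [0,0,0]
    - [0,0,0]
    - [0,0,0]
    - [0,0,0]

```text
time_s: 7.48
tool_pos: [0.447, -0.1635, 0.2378]
tool_rot: [-21.4, 89.4, -16.1]
force: [0.4, -0.5, -0.4]
grip_width: 0.0875
```

```bash
python3 - <<'E'
from h import *
o,r=snap("wrist","w5");T0=toolT(o);print(o["time_s"],o["qpos"].round(1),o["grip_width"],T0.round(3))
E
```

```text
7.475 [ 43.4  -2.8 -25.4 105.9  -1.3  76.1  23.6] 0.0874817807322742 [[ 0.01  -0.093  0.996  0.447]
 [-0.003  0.996  0.093 -0.163]
 [-1.    -0.004  0.01   0.238]
 [ 0.     0.     0.     1.   ]]
```

View pics/w5.png

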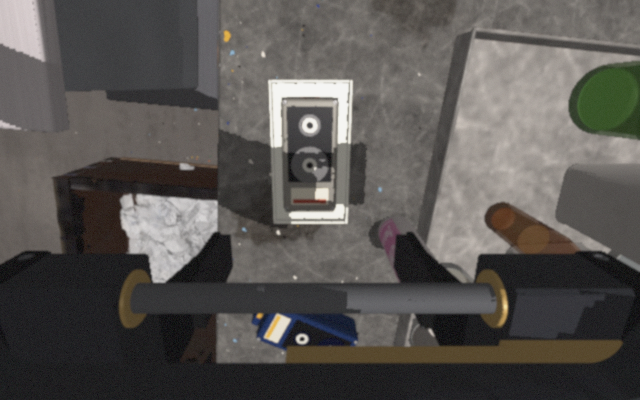

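```bash
python3 - <<'E'
from h import *
r=ld("w1");T=wristT(r["obs"],r)
uv=np.array([[636,35],[735,74],[627,290],[535,258]])/2.3+[200,70]-.28
P=onz(r,uv,.044,T);print(P.round(4))
f=(P[0]+P[1])/2;b=(P[2]+P[3])/2;h=np.degrees(np.arctan2(*(f-b)[1::-1]));print(f,b,h,np.linalg.norm(f-b),np.linalg.norm(P[0]-P[1]),np.linalg.norm(P[2]-P[3]))
u=(f-b)/np.linalg.norm(f-b);print("mid",(f+b)/2-5e-3*u)
o,T0=now()
m=(f+b)/2-5e-3*u;m[2]=.15
for hh in (h,): 
  for T1 in target(m,hh,0): pl("",delta(T0,T1))
E
```

```text
[[ 0.5253 -0.383   0.044 ]
 [ 0.5049 -0.433   0.044 ]
 [ 0.3959 -0.3911  0.044 ]
 [ 0.4159 -0.3413  0.044 ]]
[ 0.51508477 -0.40800676  0.044     ] [ 0.40593984 -0.3662283   0.044     ] -20.945829916776496 0.11686767931100361 0.05402524736063813 0.05370235050658834
mid [ 0.45584271 -0.38533011  0.044     ]
 [ 0.0853 -0.2222 -0.0109] [-1.112  0.004  0.004]
 [ 0.0853 -0.2222 -0.0109] [ 2.03   0.005 -0.005]
```

```bash
python3 - <<'E'
from h import *
o,T0=now()
h=-21;c=np.array([.457,-.385]);u=np.array([np.cos(np.radians(h)),np.sin(np.radians(h))]);g=c-.02*u;print(g)
pl("",delta(T0,target([*g,.19],h,0)[0]));pl("",delta(T0,target([*g,.028],h,0)[0]))
E
```

```text
[ 0.43832839 -0.37783264]
 [ 0.0452 -0.2131 -0.0274] [-1.111  0.004  0.004]
 [ 0.2072 -0.2129 -0.0283] [-1.111  0.004  0.004]
```

>>> drive_tool:
  offset:
    - [0.0,-0.05,-0.01]
    - [0.0,-0.1,-0.02]
    - [0.02,-0.15,-0.028]
    - [0.045,-0.2,-0.028]
    - [0.045,-0.213,-0.028]
    - [0.045,-0.213,-0.028]
    - [0.045,-0.213,-0.028]
    - [0.045,-0.213,-0.028]
  angular:
    - [-0.18,0,0]
    - [-0.36,0,0]
    - [-0.54,0.002,0.002]
    - [-0.72,0.003,0.003]
    - [-0.9,0.004,0.004]
    - [-1.08,0.004,0.004]
    - [-1.111,0.004,0.004]
    - [-1.111,0.004,0.004]

```text
time_s: 8.52
tool_pos: [0.4374, -0.3771, 0.1892]
tool_rot: [64.6, 89.9, 133.5]
force: [0.2, 0.3, 0.3]
grip_width: 0.0869
```

```bash
python3 - <<'E'
from h import *
o,r=snap("wrist","w6");T0=toolT(o);print(o["time_s"],o["qpos"].round(1),T0.round(3))
o,r=snap("top","t6");crop(r,310,180,490,285,4,"pics/t6c.png")
E
```

```text
8.525 [ 54.1  12.  -18.2  96.4   3.9  72.3 104. ] [[-0.001 -0.933  0.36   0.437]
 [ 0.001  0.36   0.933 -0.377]
 [-1.     0.001  0.001  0.189]
 [ 0.     0.     0.     1.   ]]
```

View pics/w6.png

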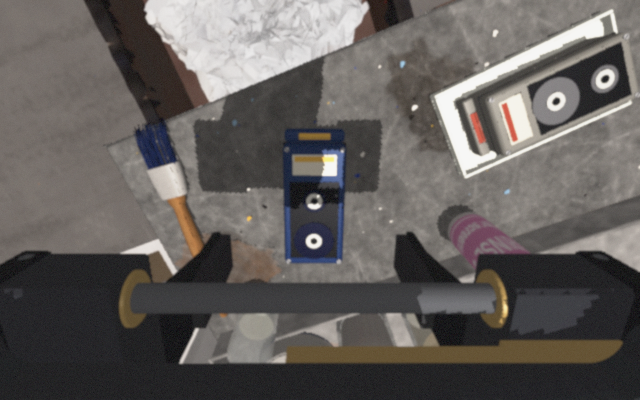

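View pics/t6c.png

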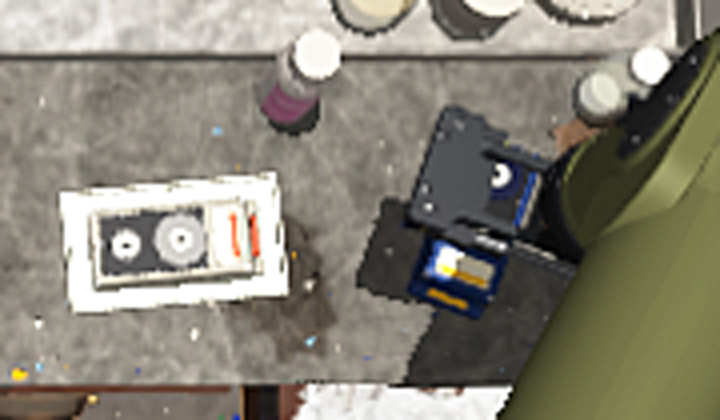

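The fresh cassette sits squarely between the fingers with its axis at column 314 and its rear ledge at (314,135). The spent one is flat in the tray. I'll descend and grip.

>>> drive_tool:
  offset:
    - [0.06,-0.001,0]
    - [0.12,-0.001,0]
    - [0.15,-0.001,0]
    - [0.161,-0.001,0]
    - [0.161,-0.001,0]
  angular:
    - [0,0,0]
    - [0,0,0]
    - [0,0,0]
    - [0,0,0]
    - [0,0,0]

```text
time_s: 9.25
tool_pos: [0.4388, -0.3777, 0.0292]
tool_rot: [61.6, 90.0, 130.5]
force: [0.2, 0.3, 1.5]
grip_width: 0.087
```

>>> drive_tool:
  offset:
    - [0,0,0]
    - [0,0,0]
    - [0,0,0]
    - [0,0,0]
    - [0,0,0]
  angular:
    - [0,0,0]
    - [0,0,0]
    - [0,0,0]
    - [0,0,0]
    - [0,0,0]
  fingers: 1
  squeeze: 40

```text
time_s: 9.88
tool_pos: [0.4392, -0.3774, 0.0298]
tool_rot: [-23.9, 90.0, 45.0]
force: [-0.2, 1.9, 5.0]
grip_width: 0.0579
```

```bash
python3 - <<'E'
from h import *
o,r=snap("wrist","w7");T0=toolT(o);print(o["time_s"],o["qpos"].round(1),o["grip_width"],T0.round(4))
E
```

```text
9.875 [ 52.8  21.2 -17.3 104.9   7.5  55.  101.2] 0.057912104608000683 [[ 4.000e-04 -9.330e-01  3.600e-01  4.392e-01]
 [ 4.000e-04  3.600e-01  9.330e-01 -3.774e-01]
 [-1.000e+00 -2.000e-04  5.000e-04  2.980e-02]
 [ 0.000e+00  0.000e+00  0.000e+00  1.000e+00]]
```

View pics/w7.png

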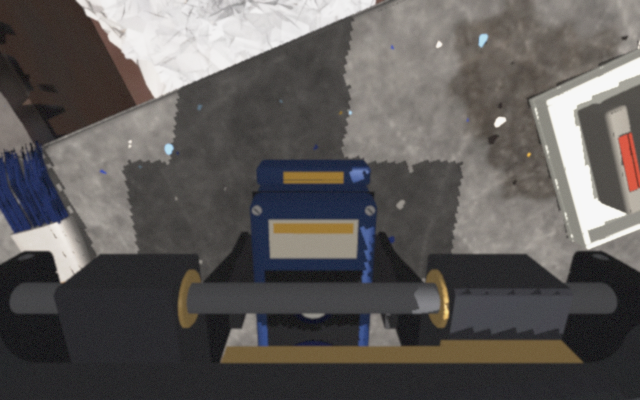

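```bash
python3 - <<'E'
from h import *
r=ld("w7");T=wristT(r["obs"],r);T0=toolT(r["obs"])
for uv,z in [([[252,200],[375,200]],.044),([[262,161],[368,160]],.02)]:
    P=onz(r,uv,z,T); print(((P-T0[:3,3])@T0[:3,:3]).round(4))
o,T0=now();pl("up",delta(T0,target([.46,-.2,.2],-21+10,0)[0]))
pl("up",delta(T0,target([.46,-.0,.2],-2.9,0)[0]))
E
```

```text
[[-0.0143  0.0367 -0.028 ]
 [-0.0142  0.0368  0.026 ]]
[[ 0.0097  0.049  -0.0266]
 [ 0.0098  0.0495  0.026 ]]
up [-0.1702  0.0444  0.1731] [-0.176  0.     0.   ]
up [-0.1701  0.1164  0.3597] [-0.318  0.     0.   ]
```

>>> drive_tool:
  offset:
    - [-0.03,0,0]
    - [-0.09,0,0]
    - [-0.15,0,0.02]
    - [-0.2,0.02,0.07]
    - [-0.2,0.045,0.13]
    - [-0.2,0.06,0.18]
    - [-0.2,0.08,0.24]
    - [-0.2,0.1,0.3]
    - [-0.2,0.116,0.36]
    - [-0.2,0.116,0.36]
  angular:
    - [0,0,0]
    - [0,0,0]
    - [0,0,0]
    - [-0.05,0,0]
    - [-0.1,0,0]
    - [-0.15,0,0]
    - [-0.2,0,0]
    - [-0.25,0,0]
    - [-0.318,0,0]
    - [-0.318,0,0]

```text
time_s: 11.18
tool_pos: [0.4598, 0.0061, 0.2292]
tool_rot: [21.6, 89.9, 109.3]
force: [-0.1, -1.4, -4.6]
grip_width: 0.0577
```

```bash
python3 - <<'E'
from h import *
o,T0=now();print(o["time_s"],o["qpos"].round(1),o["grip_width"],o["force"].round(1),T0.round(3))
for z in (130,80):pl("",delta(T0,target(rp(-250.5,0,z),-2.9,8)[0])) 
E
```

```text
11.175 [ 36.4  -4.3 -38.1 107.7  -2.8  75.7  86.8] 0.057652446330607204 [-0.1 -1.4 -4.6] [[-0.001 -0.999  0.04   0.46 ]
 [ 0.002  0.04   0.999  0.006]
 [-1.     0.001  0.002  0.229]
 [ 0.     0.     0.     1.   ]]
 [0.0836 0.052  0.1613] [ 0.011  0.002 -0.14 ]
 [0.1331 0.045  0.1612] [ 0.011  0.002 -0.14 ]
```

>>> drive_tool:
  offset:
    - [0,0.02,0.05]
    - [0.0,0.04,0.1]
    - [0.03,0.052,0.16]
    - [0.08,0.052,0.161]
    - [0.13,0.045,0.161]
    - [0.133,0.045,0.161]
    - [0.133,0.045,0.161]
  angular:
    - [0,0,-0.05]
    - [0.01,0,-0.1]
    - [0.011,0.002,-0.14]
    - [0.011,0.002,-0.14]
    - [0.011,0.002,-0.14]
    - [0.011,0.002,-0.14]
    - [0.011,0.002,-0.14]

```text
time_s: 12.05
tool_pos: [0.4215, 0.1685, 0.097]
tool_rot: [-89.7, 82.0, -2.7]
force: [-0.3, -0.3, -3.5]
grip_width: 0.0577
```

```bash
python3 - <<'E'
from h import *
o,r=snap("wrist","w8");T0=toolT(o);print(o["time_s"],o["qpos"].round(1),o["force"].round(1))
i=np.linalg.inv(RT);print((i[:3,:3]@o["tool_pos"]+i[:3,3]).round(4), (i@T0).round(3))
_,r=snap("top","t8");crop(r,150,120,300,270,4,"pics/t8c.png")
_,r=snap("side","s8");crop(r,250,120,400,220,5,"pics/s8c.png")
E
```

```text
12.05 [ 30.8  -4.2 -56.6 123.1   0.4  52.2  60.9] [-0.3 -0.3 -3.5]
[-0.25   -0.0005  0.0806] [[-0.    -1.     0.001 -0.25 ]
 [ 0.001  0.001  1.    -0.001]
 [-1.     0.     0.001  0.081]
 [ 0.     0.     0.     1.   ]]
```

View pics/w8.png

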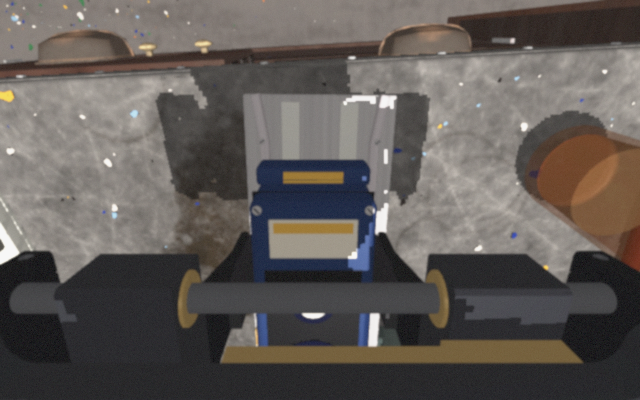

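View pics/t8c.png

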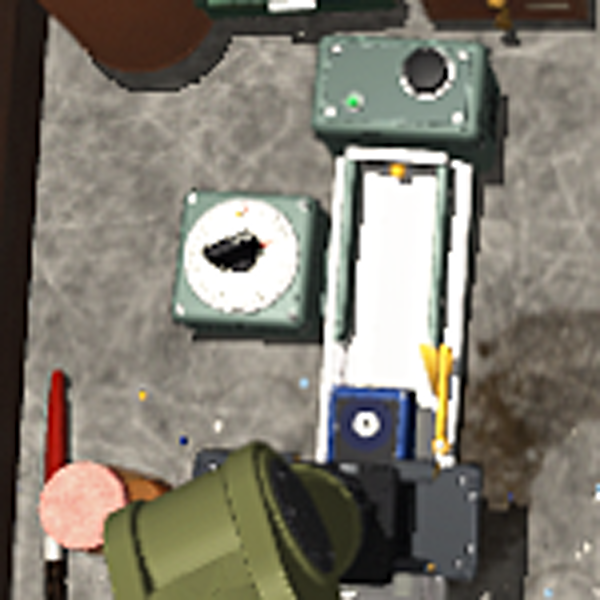

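View pics/s8c.png

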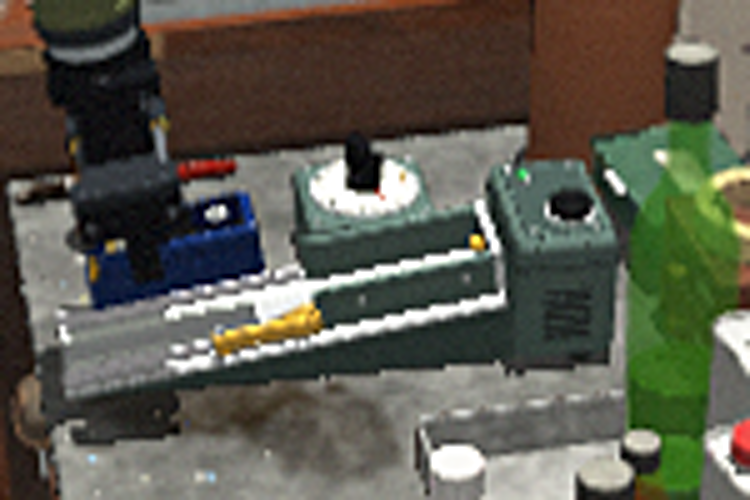

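```bash
python3 - <<'E'
from h import *
r=ld("w8");T=wristT(r["obs"],r)
f=lambda n,P:print(n,(P*1000).round(1).tolist())
f("strips",onramp(r,[[281,110],[299,110],[340,110],[358,110],[281,150],[299,150],[340,150],[358,150]],RT,0,T))
f("outer",onramp(r,[[244,96],[396,96],[249,180],[390,180]],RT,0,T))
f("cass top rear",onramp(r,[[252,203],[376,203]],RT,.08+.0142,T))
t=ld("t8");A=lambda L:np.array(L)/4+[150,120]-0.375
f("cass front top(z 44+51)",onramp(t,A([[332,388],[415,391]]),RT,.095))
E
```

```text
strips [[-319.4, -23.2, 0.0], [-319.4, -10.9, 0.0], [-319.4, 16.9, 0.0], [-319.4, 29.1, 0.0], [-292.0, -24.0, 0.0], [-292.0, -11.3, 0.0], [-292.0, 17.5, 0.0], [-292.0, 30.2, 0.0]]
outer [[-328.5, -47.7, 0.0], [-328.5, 54.2, 0.0], [-270.1, -47.7, 0.0], [-270.1, 54.2, 0.0]]
cass top rear [[-285.5, -28.5, 94.2], [-285.4, 26.4, 94.2]]
cass front top(z 44+51) [[-167.2, 25.2, 95.0], [-166.4, -34.0, 95.0]]
```

```bash
cat >> h.py <<'E'
RT=rampT(.680,.1545,-3.7)
E
python3 - <<'E'
from h import *
o,T0=now()
for z in (40,31):pl("",delta(T0,target(rp(-250.5,0.7,z),-3.7,8)[0])) 
E
```

```text
[0.0418 0.0019 0.0028] [0.013 0.002 0.003]
 [0.0508 0.0019 0.0027] [0.013 0.002 0.003]
```

>>> drive_tool:
  offset:
    - [0.02,0.002,0.0028]
    - [0.038,0.002,0.0028]
    - [0.044,0.002,0.0028]
    - [0.048,0.002,0.0028]
    - [0.05,0.002,0.0028]
    - [0.05,0.002,0.0028]
  angular:
    - [0.013,0.002,0.003]
    - [0.013,0.002,0.003]
    - [0.013,0.002,0.003]
    - [0.013,0.002,0.003]
    - [0.013,0.002,0.003]
    - [0.013,0.002,0.003]

```text
time_s: 12.95
tool_pos: [0.4283, 0.1716, 0.049]
tool_rot: [-89.9, 81.9, -3.6]
force: [0.2, 0.4, -3.9]
grip_width: 0.0575
```

```bash
python3 - <<'E'
from h import *
o,r=snap("wrist","w9");T0=toolT(o);print(o["time_s"],o["qpos"].round(1),o["force"].round(1))
i=np.linalg.inv(RT);print((i@T0).round(4))
_,r=snap("top","t9");crop(r,150,120,300,270,4,"pics/t9c.png")
_,r=snap("side","s9");crop(r,250,120,400,220,5,"pics/s9c.png")
E
```

```text
12.95 [ 29.4   4.5 -58.4 124.8  11.3  46.6  50.3] [ 0.2  0.4 -3.9]
[[ 1.000e-03 -1.000e+00  4.000e-04 -2.503e-01]
 [ 2.000e-04  4.000e-04  1.000e+00  8.000e-04]
 [-1.000e+00 -1.000e-03  2.000e-04  3.210e-02]
 [ 0.000e+00  0.000e+00  0.000e+00  1.000e+00]]
```

View pics/w9.png

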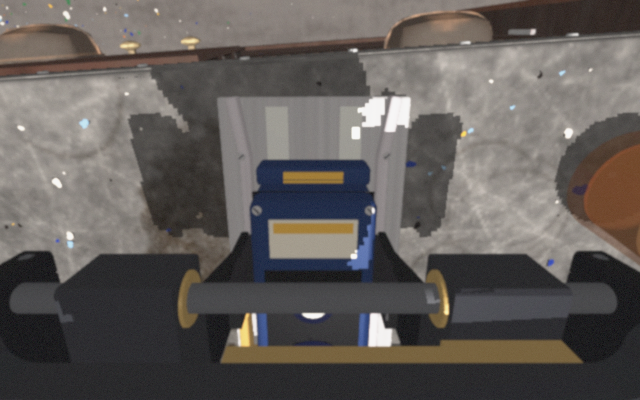

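View pics/s9c.png

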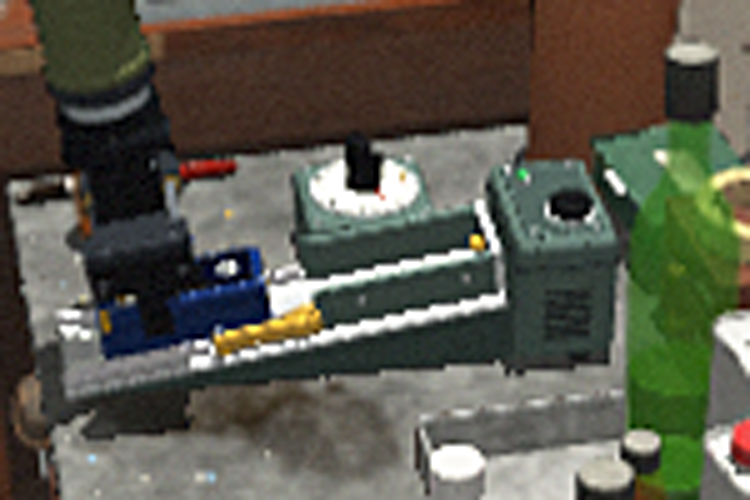

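View pics/t9c.png

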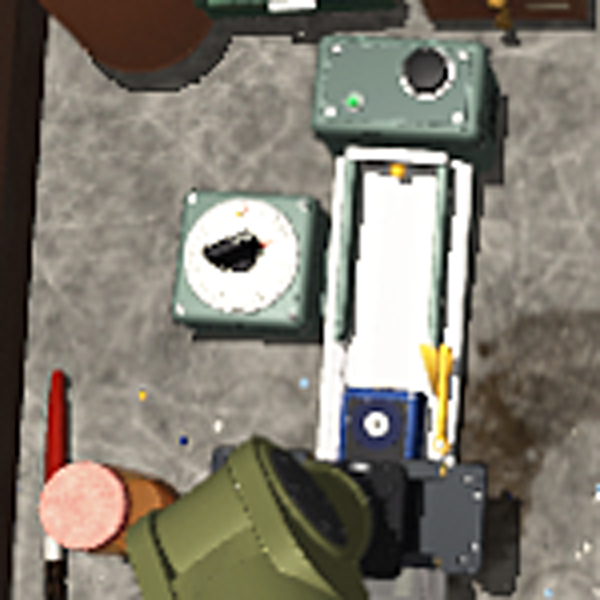

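The cassette is in the lane: the deck strips centre at column 313.5, matching the cassette, and it is clear of the guides. I'll slide it up under the grip, watching the force.

>>> drive_tool:
  offset:
    - [0.001,0,0]
    - [0.0015,-0.008,0]
    - [0.0015,-0.016,0]
    - [0.0015,-0.024,0]
    - [0.0015,-0.032,0]
    - [0.0015,-0.04,0]
    - [0.0015,-0.04,0]
  angular:
    - [0,0,0]
    - [0,0,0]
    - [0,0,0]
    - [0,0,0]
    - [0,0,0]
    - [0,0,0]
    - [0,0,0]

```text
time_s: 13.98
tool_pos: [0.4697, 0.1697, 0.0536]
tool_rot: [-89.1, 81.8, -2.8]
force: [2.2, 3.1, -5.3]
grip_width: 0.0577
```

>>> drive_tool:
  offset:
    - [0,-0.008,0]
    - [0,-0.016,0]
    - [0,-0.024,0]
    - [0,-0.032,0]
    - [0,-0.04,0]
    - [0,-0.045,0]
    - [0,-0.045,0]
  angular:
    - [0,0,0]
    - [0,0,0]
    - [0,0,0]
    - [0,0,0]
    - [0,0,0]
    - [0,0,0]
    - [0,0,0]

```text
time_s: 14.85
tool_pos: [0.5151, 0.167, 0.0602]
tool_rot: [-88.7, 81.7, -2.4]
force: [1.8, 3.2, -4.4]
grip_width: 0.0576
```

```bash
python3 - <<'E'
from h import *
o,r=snap("wrist","w10");T0=toolT(o);print(o["time_s"],o["qpos"].round(1),o["force"].round(1))
i=np.linalg.inv(RT);print((i@T0).round(4))
_,r=snap("top","t10");crop(r,150,120,300,270,4,"pics/t10c.png")
_,r=snap("side","s10");crop(r,250,120,400,220,5,"pics/s10c.png")
E
```

```text
14.85 [ 25.9  15.8 -53.8 114.6  21.7  50.5  47.1] [ 1.8  3.2 -4.4]
[[ 4.700e-03 -1.000e+00  3.000e-04 -1.626e-01]
 [ 3.200e-03  4.000e-04  1.000e+00  1.800e-03]
 [-1.000e+00 -4.700e-03  3.200e-03  3.120e-02]
 [ 0.000e+00  0.000e+00  0.000e+00  1.000e+00]]
```

View pics/t10c.png

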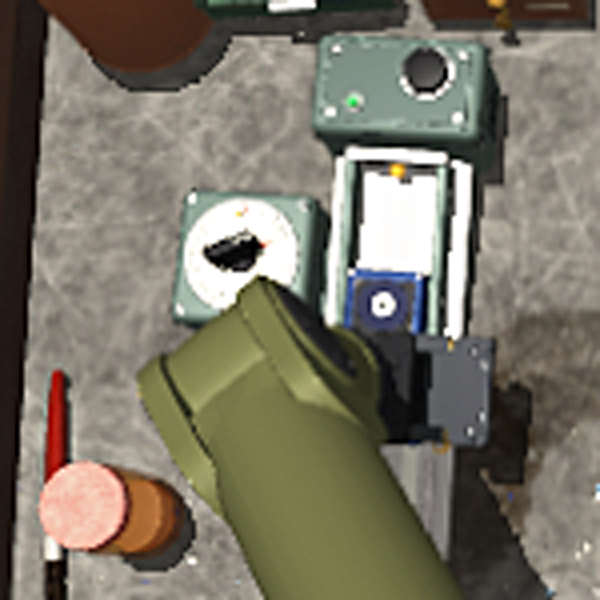

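View pics/s10c.png

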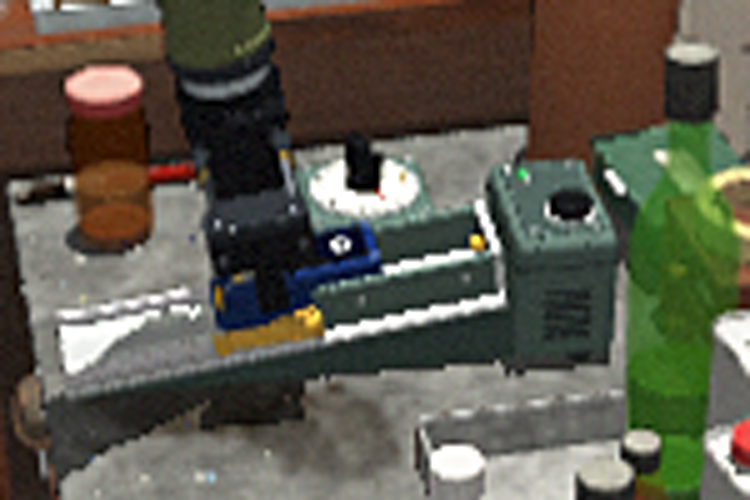

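The cassette's front is inside the bay at (385,300) in the top crop, with a modest push of about 2 to 3 N. I'll release, go up and move behind it.

>>> drive_tool:
  offset:
    - [0,0,0]
    - [0,0,0]
    - [0,0,0]
    - [0,0,0]
  angular:
    - [0,0,0]
    - [0,0,0]
    - [0,0,0]
    - [0,0,0]
  fingers: -1

```text
time_s: 15.5
tool_pos: [0.5151, 0.1667, 0.0606]
tool_rot: [-89.0, 81.7, -2.7]
force: [-0.8, -0.0, 1.2]
grip_width: 0.085
```

>>> drive_tool:
  offset:
    - [-0.03,0,0]
    - [-0.06,0,0]
    - [-0.1,0.04,0]
    - [-0.1,0.085,0]
    - [-0.1,0.085,0]
  angular:
    - [0,0,0]
    - [0,0,0]
    - [0,0,0]
    - [0,0,0]
    - [0,0,0]

```text
time_s: 16.12
tool_pos: [0.4147, 0.172, 0.1472]
tool_rot: [-91.5, 81.5, -5.2]
force: [1.0, -0.5, -0.3]
grip_width: 0.0873
```

```bash
python3 - <<'E'
from h import *
o,r=snap("wrist","w11");T0=toolT(o);print(o["time_s"],o["qpos"].round(1),o["force"].round(1))
i=np.linalg.inv(RT);print((i@T0).round(4))
_,r=snap("top","t11");crop(r,150,120,300,270,4,"pics/t11c.png")
E
```

```text
16.125 [ 35.6 -12.5 -58.2 120.6  -7.8  58.8  67.3] [ 1.  -0.5 -0.3]
[[ 8.300e-03 -1.000e+00 -1.300e-03 -2.501e-01]
 [-3.800e-03 -1.400e-03  1.000e+00  3.000e-04]
 [-1.000e+00 -8.300e-03 -3.800e-03  1.313e-01]
 [ 0.000e+00  0.000e+00  0.000e+00  1.000e+00]]
```

View pics/w11.png

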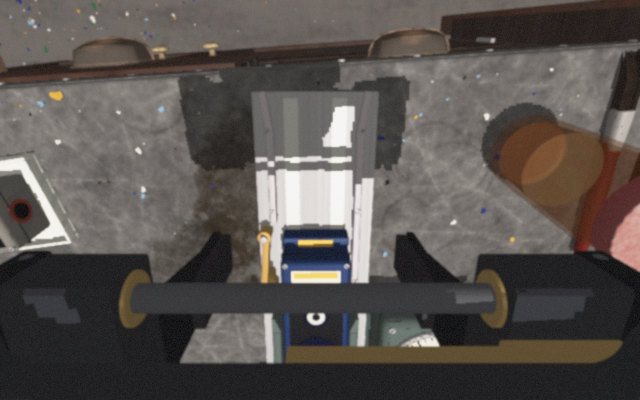

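View pics/t11c.png

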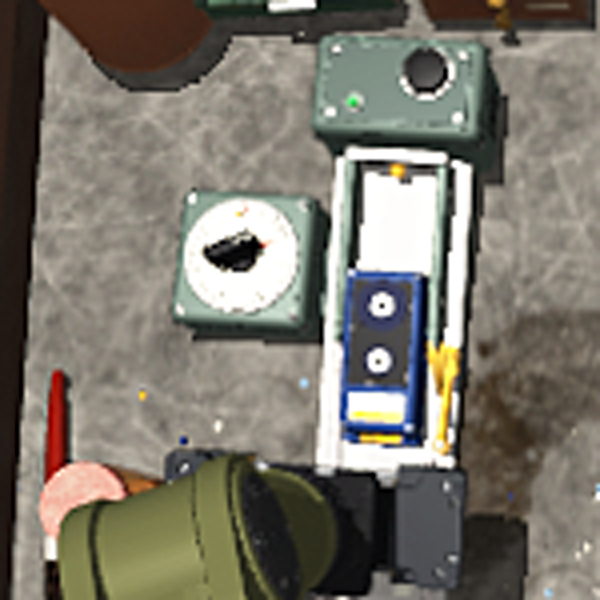

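```bash
python3 - <<'E'
from h import *
r=ld("w11");T=wristT(r["obs"],r)
print((onramp(r,[[283,231],[347,230]],RT,.02,T)*1000).round(1),(onramp(r,[[281,249],[350,249]],RT,.044,T)*1000).round(1))
o,T0=now()
for z in (50,16):pl("",delta(T0,target(rp(-236,1.5,z),-3.7,8)[0])) 
E
```

```text
[[-215.1  -26.8   20. ]
 [-216.3   28.2   20. ]] [[-210.4  -26.4   44. ]
 [-210.7   28.5   44. ]]
 [ 0.0815 -0.0109  0.0006] [0.    0.001 0.008]
 [ 0.1155 -0.0107  0.0005] [0.    0.001 0.008]
```

>>> drive_tool:
  offset:
    - [0.0,-0.011,0]
    - [0.02,-0.011,0]
    - [0.05,-0.011,0]
    - [0.08,-0.011,0]
    - [0.1,-0.011,0]
    - [0.113,-0.011,0]
    - [0.113,-0.011,0]
  angular:
    - [0,0.001,0.008]
    - [0,0.001,0.008]
    - [0,0.001,0.008]
    - [0,0.001,0.008]
    - [0,0.001,0.008]
    - [0,0.001,0.008]
    - [0,0.001,0.008]
  fingers: 1
  squeeze: 30

```text
time_s: 17.1
tool_pos: [0.4443, 0.1712, 0.0361]
tool_rot: [-88.8, 82.3, -2.6]
force: [-0.3, 1.1, 0.1]
grip_width: 0.0251
```

```bash
python3 - <<'E'
from h import *
o,r=snap("wrist","w12");T0=toolT(o);print(o["time_s"],o["qpos"].round(1),o["force"].round(1),o["grip_width"])
i=np.linalg.inv(RT);print((i@T0).round(4))
E
```

```text
17.1 [ 33.5  11.1 -63.3 123.3  19.4  46.6  44.7] [-0.3  1.1  0.1] 0.025100673890897613
[[-4.600e-03 -1.000e+00  6.000e-04 -2.362e-01]
 [ 2.700e-03  6.000e-04  1.000e+00  1.500e-03]
 [-1.000e+00  4.600e-03  2.700e-03  1.710e-02]
 [ 0.000e+00  0.000e+00  0.000e+00  1.000e+00]]
```

View pics/w12.png

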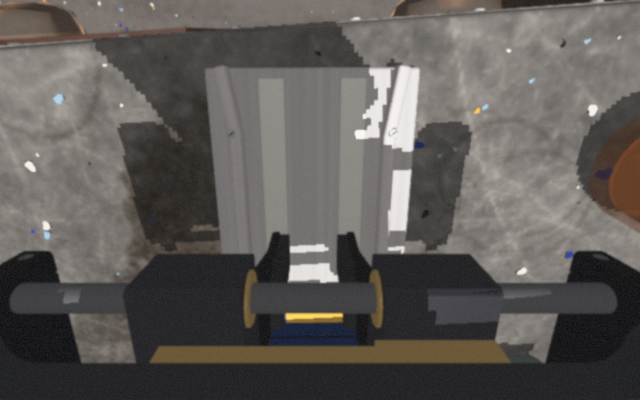

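>>> drive_tool:
  offset:
    - [0,0,0]
    - [0,0,0]
    - [0,-0.005,0]
    - [0,-0.015,0]
    - [0,-0.025,0]
    - [0,-0.035,0]
    - [0,-0.045,0]
    - [0,-0.055,0]
    - [0,-0.06,0]
    - [0,-0.06,0]
  angular:
    - [0,0,0]
    - [0,0,0]
    - [0,0,0]
    - [0,0,0]
    - [0,0,0]
    - [0,0,0]
    - [0,0,0]
    - [0,0,0]
    - [0,0,0]
    - [0,0,0]

```text
time_s: 18.4
tool_pos: [0.5024, 0.1688, 0.0444]
tool_rot: [-88.6, 82.4, -2.3]
force: [-4.9, 2.8, 1.7]
grip_width: 0.0004
```

```bash
python3 - <<'E'
from h import *
o,r=snap("wrist","w13");T0=toolT(o);print(o["time_s"],o["qpos"].round(1),o["force"].round(1),o["grip_width"])
i=np.linalg.inv(RT);print((i@T0).round(4))
_,r=snap("top","t13");crop(r,150,120,300,270,4,"pics/t13c.png")
E
```

```text
18.4 [ 29.7  18.3 -59.  116.1  25.5  50.2  43.5] [-4.9  2.8  1.7] 0.00043650505543720995
[[-7.100e-03 -1.000e+00 -3.000e-04 -1.775e-01]
 [ 3.300e-03 -3.000e-04  1.000e+00  2.800e-03]
 [-1.000e+00  7.100e-03  3.300e-03  1.720e-02]
 [ 0.000e+00  0.000e+00  0.000e+00  1.000e+00]]
```

View pics/t13c.png

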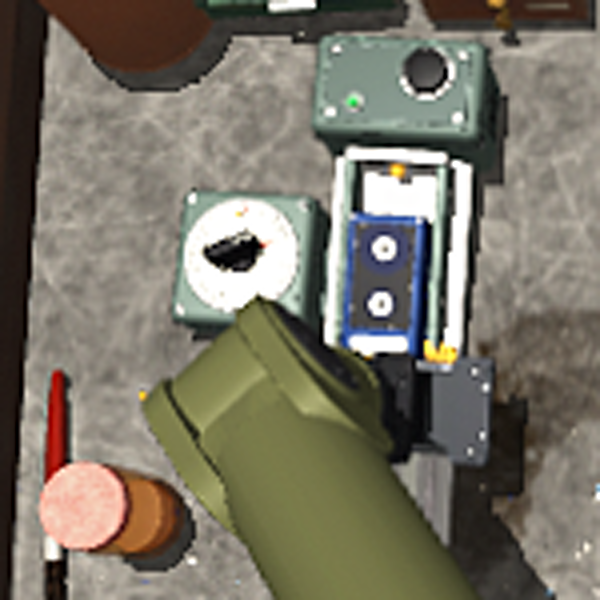

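>>> drive_tool:
  offset:
    - [0,-0.008,-0.001]
    - [0,-0.016,-0.001]
    - [0,-0.024,-0.001]
    - [0,-0.03,-0.001]
    - [0,-0.034,-0.001]
    - [0,-0.034,-0.001]
  angular:
    - [0,0,0]
    - [0,0,0]
    - [0,0,0]
    - [0,0,0]
    - [0,0,0]
    - [0,0,0]

```text
time_s: 19.25
tool_pos: [0.5323, 0.1671, 0.0477]
tool_rot: [-88.8, 82.8, -2.4]
force: [-10.6, 2.1, 6.8]
grip_width: 0.0001
```

```bash
python3 - <<'E'
from h import *
o,T0=now();print(o["time_s"],o["qpos"].round(1),o["force"].round(1))
i=np.linalg.inv(RT);print((i@T0).round(4)[:3,3])
_,r=snap("top","t14");crop(r,210,130,285,230,6,"pics/t14c.png")
E
```

```text
19.25 [ 28.   21.9 -57.1 112.   27.7  52.4  43.8] [-10.6   2.1   6.8]
[-0.1474  0.003   0.0164]
```

View pics/t14c.png

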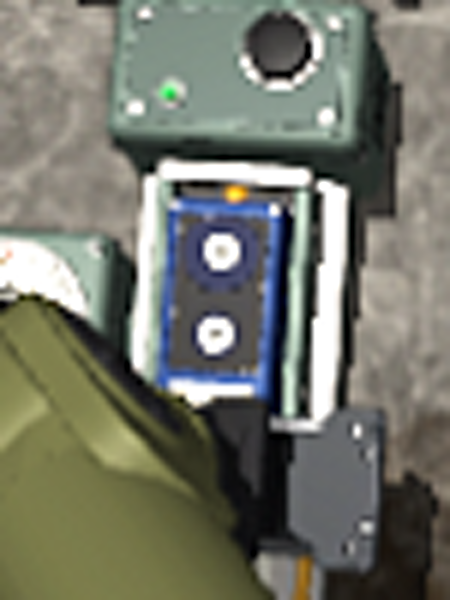

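>>> drive_tool:
  offset:
    - [0,-0.005,0]
    - [0,-0.01,0]
    - [0,-0.013,0]
    - [0,-0.013,0]
  angular:
    - [0,0,0]
    - [0,0,0]
    - [0,0,0]
    - [0,0,0]

```text
time_s: 19.8
tool_pos: [0.5391, 0.1669, 0.0476]
tool_rot: [-90.6, 83.5, -4.2]
force: [-15.1, -1.2, 10.7]
grip_width: 0.0006
```

```bash
python3 - <<'E'
from h import *
o,T0=now();print(o["time_s"],o["force"].round(1))
i=np.linalg.inv(RT);print((i@T0).round(4)[:3,3])
_,r=snap("top","t15");crop(r,210,130,285,230,6,"pics/t15c.png")
_,r=snap("side","s15");crop(r,250,120,400,220,5,"pics/s15c.png")
E
```

```text
19.8 [-15.1  -1.2  10.7]
[-0.1406  0.0032  0.0153]
```

View pics/t15c.png

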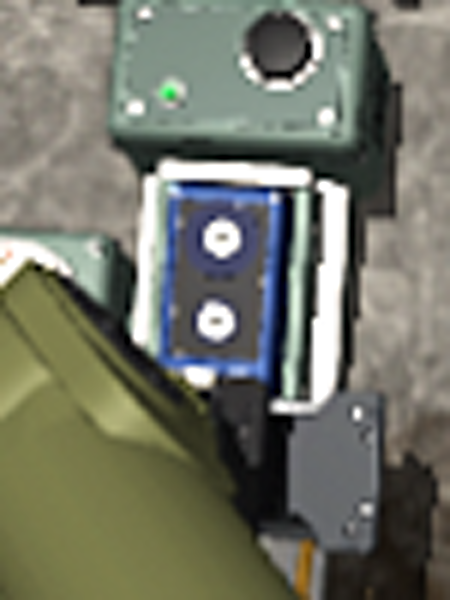

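View pics/s15c.png

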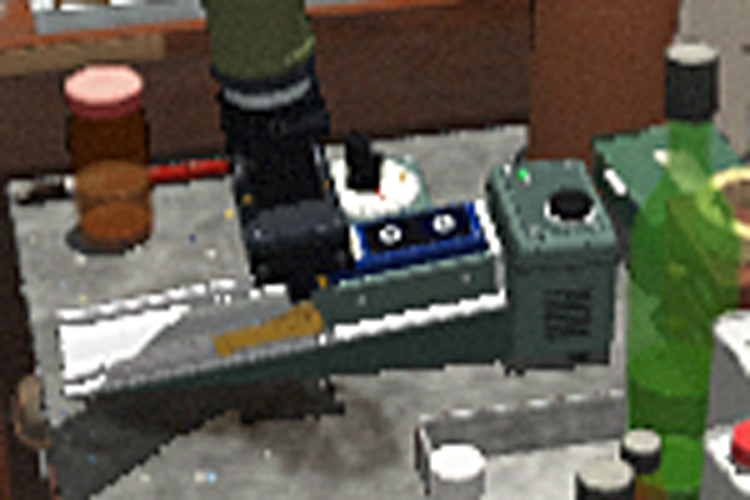

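>>> drive_tool:
  offset:
    - [-0.001,-0.004,0]
    - [-0.001,-0.008,0]
    - [-0.001,-0.01,0]
    - [-0.001,-0.01,0]
  angular:
    - [0,0,0]
    - [0,0,0]
    - [0,0,0]
    - [0,0,0]

```text
time_s: 20.4
tool_pos: [0.5403, 0.1669, 0.0474]
tool_rot: [-93.9, 84.5, -7.3]
force: [-27.1, -2.2, 17.2]
grip_width: 0.0007
```

```bash
python3 - <<'E'
from h import *
o,T0=now();print(o["time_s"],o["force"].round(1))
i=np.linalg.inv(RT);print((i@T0).round(4))
_,r=snap("top","t16");crop(r,210,130,285,230,6,"pics/t16c.png")
E
```

```text
20.4 [-27.1  -2.2  17.2]
[[-0.0438 -0.999  -0.0049 -0.1395]
 [-0.0061 -0.0046  1.      0.0033]
 [-0.999   0.0438 -0.0059  0.0149]
 [ 0.      0.      0.      1.    ]]
```

View pics/t16c.png

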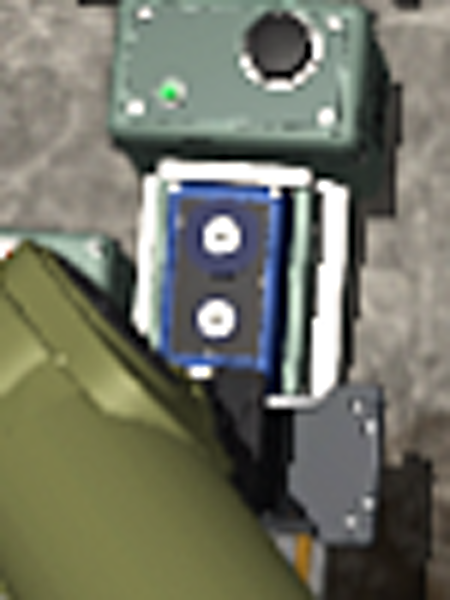

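The force is up to 27 N with the tool at x = −139.5, right where a loaded cassette should stop it. I'll back off and inspect.

>>> drive_tool:
  offset:
    - [0,0.01,0]
    - [-0.002,0.025,0]
    - [-0.04,0.03,0]
    - [-0.1,0.03,0]
    - [-0.15,0.04,0]
    - [-0.18,0.04,0]
    - [-0.18,0.04,0]
  angular:
    - [0,0,0]
    - [0,0,0]
    - [0,0,0]
    - [0,0,0]
    - [0,0,0]
    - [0,0,0]
    - [0,0,0]

```text
time_s: 21.32
tool_pos: [0.4852, 0.1716, 0.2253]
tool_rot: [-94.4, 84.1, -7.9]
force: [1.6, -0.9, 0.0]
grip_width: 0.0006
```

```bash
python3 - <<'E'
from h import *
o,r=snap("wrist","w17");T0=toolT(o);print(o["time_s"],o["force"].round(1),o["qpos"].round(1),T0.round(3))
_,r=snap("top","t17");crop(r,190,120,300,250,4.5,"pics/t17c.png")
_,r=snap("side","s17");crop(r,250,120,400,220,5,"pics/s17c.png")
E
```

```text
21.325 [ 1.6 -0.9  0. ] [ 44.3   0.2 -67.9 105.    3.5  69.9  61.8] [[ 0.102 -0.993  0.062  0.485]
 [-0.014  0.061  0.998  0.172]
 [-0.995 -0.103 -0.008  0.225]
 [ 0.     0.     0.     1.   ]]
```

View pics/w17.png

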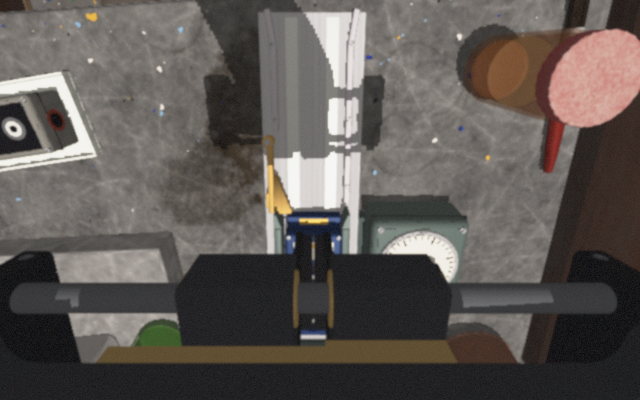

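View pics/t17c.png

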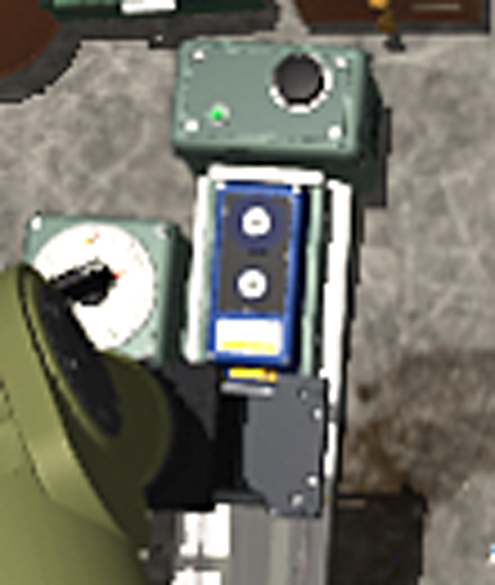

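View pics/s17c.png

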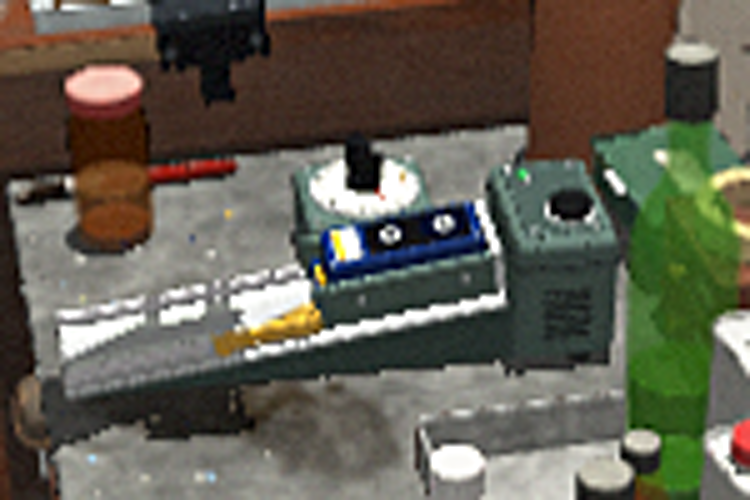

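```bash
python3 - <<'E'
from h import *
r=ld("w17");crop(r,240,120,380,260,5,"pics/w17c.png")
T=wristT(r["obs"],r)
t=ld("t17")
A=lambda L:np.array(L)/4.5+[190,120]-0.39
f=lambda n,P:print(n,(P*1000).round(1).tolist())
f("front",onramp(t,A([[215,183],[302,187]]),RT,.044))
f("strip",onramp(t,A([[208,168],[322,174],[212,180]]),RT,.036))
f("rear",onramp(t,A([[210,358],[292,363]]),RT,.044))
E
```

```text
front [[-1.1, 33.0, 44.0], [-0.4, -24.7, 44.0]]
strip [[9.6, 40.2, 36.0], [9.9, -36.0, 36.0], [1.8, 36.9, 36.0]]
rear [[-116.3, 28.3, 44.0], [-116.2, -26.1, 44.0]]
```

View pics/w17c.png

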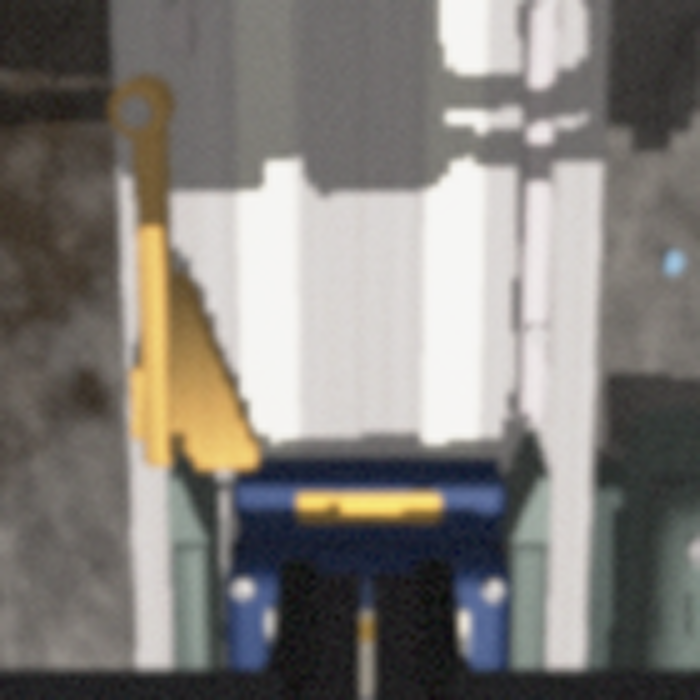

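The catch is fully out behind the cassette: its nose is at crop (260,465), just behind the ledge. The front measures within about 1 mm of the stop. Next is the knob.

```bash
python3 - <<'E'
from h import *
r=ld("w2");T=wristT(r["obs"],r)
E=lambda L:np.array(L)/5+[140,0]-.4
f=lambda n,P:print(n,(P*1000).round(1).tolist())
f("dial w2",onz(r,E([[272,143],[50,143],[495,143]]),.064,T))
t=ld("top0");A=lambda L:np.array(L)/4+[150,120]-0.375
f("dial top",onz(t,A([[241.5,254.5]]),.064))
s=ld("side0");S=lambda L:np.array(L)/5+[250,120]-.4
f("dial side",onz(s,S([[364,187]]),.064))
P=onz(r,E([[412,43],[352,75]]),.066,T);f("ptr",P);d=P[0]-P[1];print(np.degrees(np.arctan2(d[1],d[0])))
d=P[0]-onz(r,E([[272,143]]),.064,T)[0];print(np.degrees(np.arctan2(d[1],d[0])))
P=onz(t,A([[267,243]]),.066);d=P[0]-onz(t,A([[241.5,254.5]]),.064)[0];print(np.degrees(np.arctan2(d[1],d[0])))
# bar long edge top z~.101
P=onz(r,E([[92,88],[225,12]]),.101,T);f("edge",P);d=P[1]-P[0];print(np.degrees(np.arctan2(d[1],d[0])))
P=onz(t,A([[203,251],[252,234]]),.101);d=P[1]-P[0];print(np.degrees(np.arctan2(d[1],d[0])))
o,T0=now()
pl("view",delta(T0,target([.60,.272,.2],-69,0)[0]))
E
```

```text
dial w2 [[608.2, 275.7, 64.0], [610.1, 319.0, 64.0], [606.2, 232.3, 64.0]]
dial top [[612.6, 275.5, 64.0]]
dial side [[607.1, 277.3, 64.0]]
ptr [[624.2, 246.4, 66.0], [619.1, 258.4, 66.0]]
-66.79123039133798
-61.3201010887439
-66.97568722597582
edge [[607.1, 294.3, 101.0], [618.2, 269.9, 101.0]]
-65.53791607076886
-70.6422263606876
view [ 0.0314 -0.108   0.1083] [1.142 0.048 0.089]
```

>>> drive_tool:
  offset:
    - [0.0,-0.02,0.01]
    - [0.0,-0.04,0.03]
    - [0.01,-0.06,0.06]
    - [0.02,-0.09,0.09]
    - [0.03,-0.115,0.11]
    - [0.03,-0.117,0.111]
    - [0.03,-0.117,0.111]
    - [0.03,-0.117,0.111]
  angular:
    - [0.17,0.007,0.013]
    - [0.34,0.014,0.027]
    - [0.51,0.021,0.04]
    - [0.68,0.029,0.053]
    - [0.85,0.036,0.067]
    - [1.02,0.043,0.08]
    - [1.11,0.048,0.089]
    - [1.11,0.048,0.089]
  fingers: -0.2

```text
time_s: 22.48
tool_pos: [0.6085, 0.274, 0.1996]
tool_rot: [-173.2, 89.7, -150.2]
force: [-0.6, 0.2, -0.7]
grip_width: 0.052
```

```bash
python3 - <<'E'
from h import *
o,r=snap("wrist","w18");T0=toolT(o);print(o["time_s"],o["force"].round(1),o["qpos"].round(1),o["grip_width"],T0.round(3))
_,r=snap("top","t18");crop(r,150,120,300,250,4.5,"pics/t18c.png")
E
```

```text
22.475 [-0.6  0.2 -0.7] [ 10.1  30.3 -52.   81.1  23.7  80.3 -19.3] 0.05195076933616679 [[-0.004 -0.39   0.921  0.608]
 [-0.002  0.921  0.39   0.274]
 [-1.    -0.001 -0.005  0.2  ]
 [ 0.     0.     0.     1.   ]]
```

View pics/w18.png

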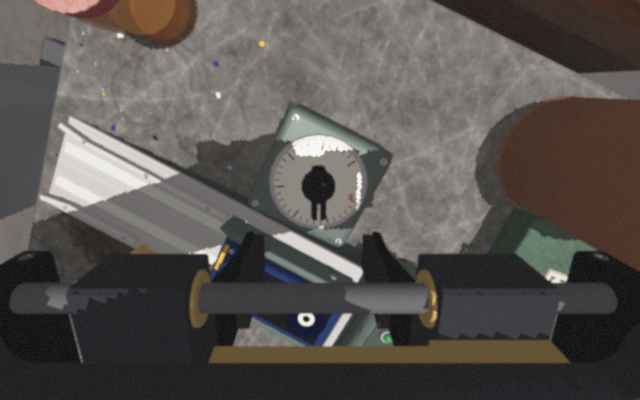

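View pics/t18c.png

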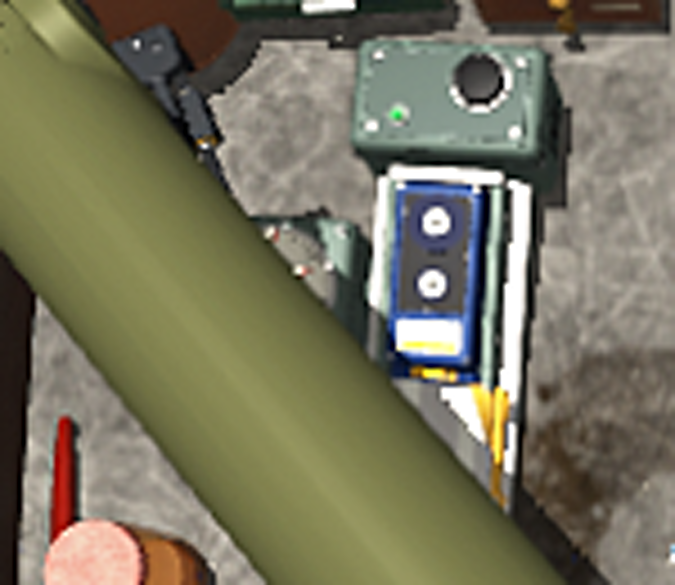

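```bash
python3 - <<'E'
from h import *
r=ld("w18");T=wristT(r["obs"],r);T0=toolT(r["obs"]);crop(r,260,90,400,250,4,"pics/w18c.png")
for z in (.09,.101):
  P=onz(r,[[318,170],[318.5,215]],z,T);print(P.round(4),((P-T0[:3,3])@T0[:3,:3]).round(4))
P=onz(r,[[319.5,182]],.064,T);print("dial",P,((P-T0[:3,3])@T0[:3,:3]).round(4))
E
```

```text
[[0.6032 0.292  0.09  ]
 [0.6189 0.2565 0.09  ]] [[ 0.1096  0.0187  0.0027]
 [ 0.1096 -0.0201  0.0033]]
[[0.6021 0.2945 0.101 ]
 [0.6171 0.2605 0.101 ]] [[ 0.0986  0.0214  0.0025]
 [ 0.0986 -0.0158  0.0031]]
dial [[0.61153168 0.27667543 0.064     ]] [[0.1356 0.0014 0.0045]]
```

View pics/w18c.png

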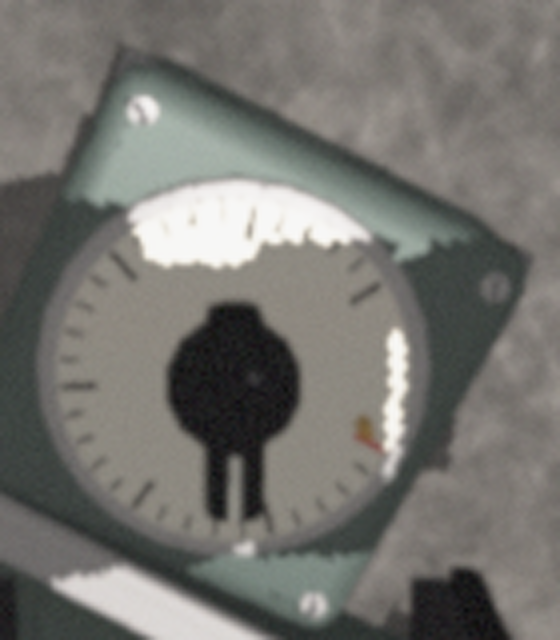

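>>> drive_tool:
  offset:
    - [0.03,0.001,0.003]
    - [0.08,0.001,0.003]
    - [0.105,0.001,0.003]
    - [0.113,0.001,0.003]
    - [0.113,0.001,0.003]
  angular:
    - [0,0,0]
    - [0,0,0]
    - [0,0,0]
    - [0,0,0]
    - [0,0,0]

```text
time_s: 23.2
tool_pos: [0.6105, 0.2761, 0.0878]
tool_rot: [-172.1, 89.8, -149.1]
force: [-0.4, 0.4, 0.0]
grip_width: 0.0524
```

>>> drive_tool:
  offset:
    - [0,0,0]
    - [0,0,0]
    - [0,0,0]
    - [0,0,0]
    - [0,0,0]
  angular:
    - [0,0,0]
    - [0,0,0]
    - [0,0,0]
    - [0,0,0]
    - [0,0,0]
  fingers: 1
  squeeze: 8

```text
time_s: 23.82
tool_pos: [0.6117, 0.2765, 0.088]
tool_rot: [-152.0, 90.0, -129.0]
force: [-1.0, 1.0, 1.3]
grip_width: 0.0118
```

```bash
python3 - <<'E'
from h import *
o,r=snap("wrist","w19");T0=toolT(o);print(o["time_s"],o["force"].round(1),o["wrist_torque"].round(2),o["qpos"].round(1),o["grip_width"],T0.round(3))
y=T0[:3,1];print(np.degrees(np.arctan2(-y[1],-y[0])))
pl("turn",delta(T0,target(o["tool_pos"],-3.7,0)[0]))
E
```

```text
23.825 [-1.   1.   1.3] [ 0.23 -0.16  0.  ] [  8.7  35.5 -49.3  87.6  28.   69.8 -22.1] 0.011785949675758833 [[-0.    -0.391  0.92   0.612]
 [-0.     0.92   0.391  0.277]
 [-1.    -0.    -0.     0.088]
 [ 0.     0.     0.     1.   ]]
-66.9895944892374
turn [ 0. -0.  0.] [-1.105 -0.    -0.   ]
```

View pics/w19.png

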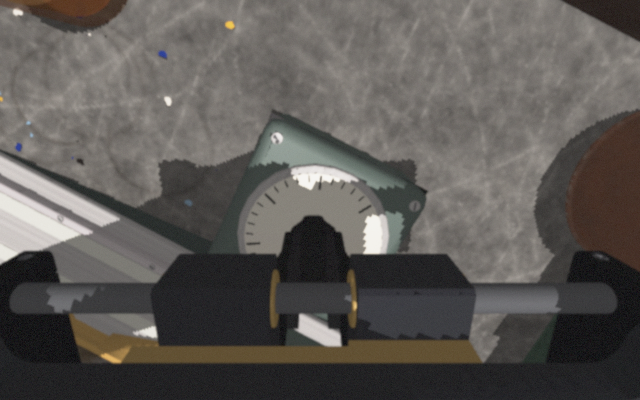

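>>> drive_tool:
  offset:
    - [0,0,0]
    - [0,0,0]
    - [0,0,0]
    - [0,0,0]
    - [0,0,0]
    - [0,0,0]
    - [0,0,0]
    - [0,0,0]
    - [0,0,0]
  angular:
    - [-0.12,0,0]
    - [-0.26,0,0]
    - [-0.4,0,0]
    - [-0.54,0,0]
    - [-0.68,0,0]
    - [-0.82,0,0]
    - [-0.96,0,0]
    - [-1.05,0,0]
    - [-1.05,0,0]
  squeeze: 12

```text
time_s: 25.0
tool_pos: [0.6115, 0.2763, 0.088]
tool_rot: [123.2, 89.9, -153.7]
force: [-0.4, -0.6, 1.0]
grip_width: 0.0122
```

```bash
python3 - <<'E'
from h import *
o,T0=now();print(o["time_s"],o["force"].round(1),o["wrist_torque"].round(3),o["qpos"].round(1),o["grip_width"],o["tool_pos"])
y=T0[:3,1];print(np.degrees(np.arctan2(-y[1],-y[0])))
E
```

```text
25.0 [-0.4 -0.6  1. ] [ 0.019 -0.099  0.029] [ 15.   41.  -60.6  87.4  36.7  73.3  32.8] 0.012238293284424948 [0.61148137 0.27625875 0.08799016]
-6.894268599342229
```

Still about 3° to go; I'll press gently against the stop.

>>> drive_tool:
  offset:
    - [0,0,0]
    - [0,0,0]
    - [0,0,0]
    - [0,0,0]
  angular:
    - [-0.04,0,0]
    - [-0.08,0,0]
    - [-0.1,0,0]
    - [-0.1,0,0]

```text
time_s: 25.5
tool_pos: [0.6116, 0.2763, 0.088]
tool_rot: [108.4, 89.9, -162.8]
force: [0.8, 0.2, 0.0]
grip_width: 0.0124
```

```bash
python3 - <<'E'
from h import *
o,T0=now();print(o["time_s"],o["force"].round(1),o["wrist_torque"].round(3),o["grip_width"],o["tool_pos"])
y=T0[:3,1];print(np.degrees(np.arctan2(-y[1],-y[0])))
E
```

```text
25.5 [0.8 0.2 0. ] [ 0.237 -0.232 -0.252] 0.012429349435621757 [0.6115686  0.27631272 0.08801283]
-1.1832678758049875
```

>>> drive_tool:
  offset:
    - [0,0,0]
    - [0,0,0]
    - [0,0,0]
  angular:
    - [-0.02,0,0]
    - [-0.02,0,0]
    - [0.0,0,0]

```text
time_s: 25.88
tool_pos: [0.6117, 0.2763, 0.088]
tool_rot: [106.7, 89.9, -164.6]
force: [0.1, -0.6, -0.6]
grip_width: 0.0128
```

>>> drive_tool:
  offset:
    - [0,0,0]
    - [0,0,0]
    - [0,0,0]
  angular:
    - [0,0,0]
    - [0,0,0]
    - [0,0,0]
  fingers: 0

```text
time_s: 26.25
tool_pos: [0.6115, 0.2763, 0.0879]
tool_rot: [110.0, 89.9, -161.2]
force: [-0.3, 0.2, -0.6]
grip_width: 0.0345
```

>>> drive_tool:
  offset:
    - [-0.03,0,0]
    - [-0.08,0,0]
    - [-0.13,0,0]
    - [-0.18,0.04,0]
    - [-0.2,0.1,0]
    - [-0.2,0.16,-0.06]
    - [-0.2,0.16,-0.12]
    - [-0.2,0.16,-0.12]
  angular:
    - [0,0,0]
    - [0,0,0]
    - [0,0,0]
    - [0,0,0]
    - [0,0,0]
    - [0,0,0]
    - [0,0,0]
    - [0,0,0]

```text
time_s: 27.25
tool_pos: [0.4486, 0.1582, 0.2874]
tool_rot: [151.5, 89.8, -119.8]
force: [-0.1, -0.5, 0.7]
grip_width: 0.0436
```

```bash
python3 - <<'E'
from h import *
o,r=snap("wrist","w20");T0=toolT(o);print(o["time_s"],o["force"].round(1),o["qpos"].round(1),o["tool_pos"])
_,r=snap("top","t20");crop(r,150,120,300,250,4.5,"pics/t20c.png")
_,r=snap("side","s20");crop(r,250,120,400,220,5,"pics/s20c.png")
E
```

```text
27.25 [-0.1 -0.5  0.7] [ 59.   -8.3 -73.8  99.8  -7.9  82.8  75.1] [0.44855741 0.15822063 0.28740795]
```

View pics/t20c.png

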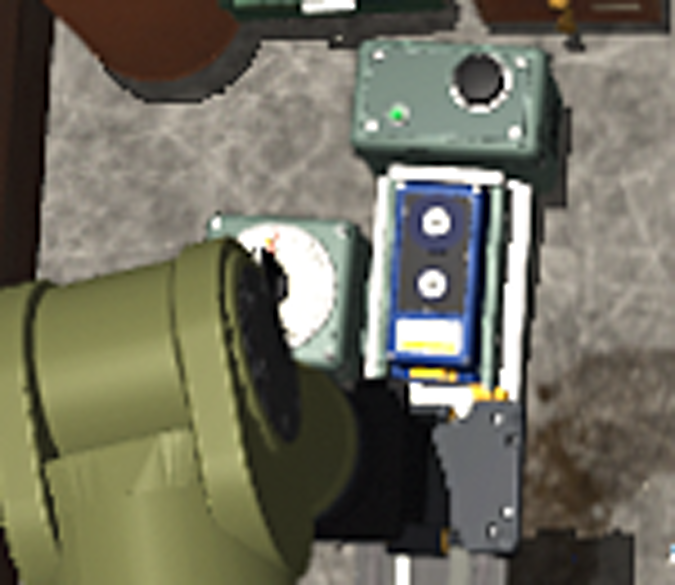

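View pics/s20c.png

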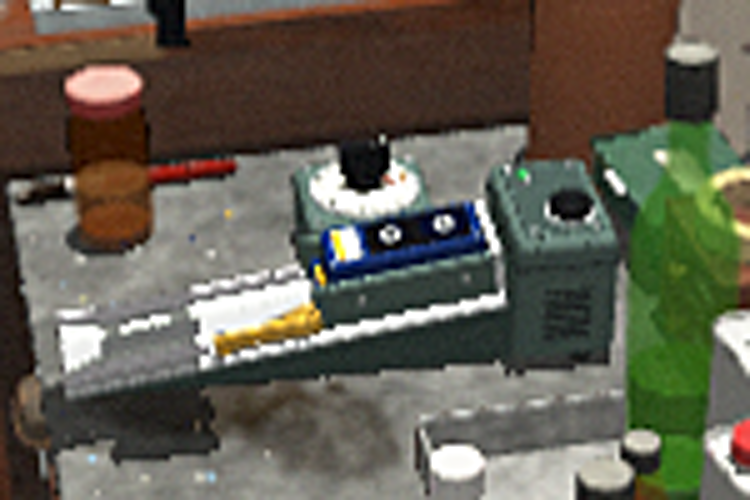

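View pics/w20.png

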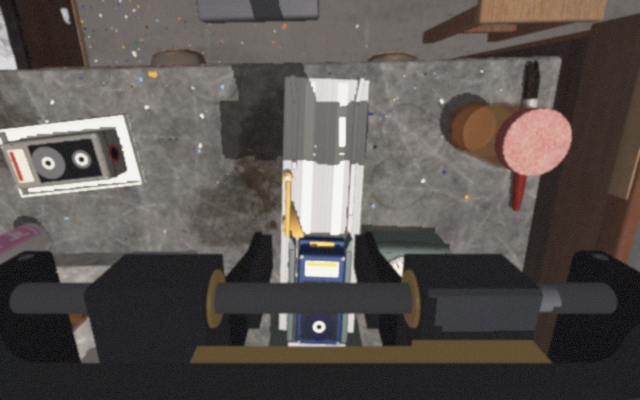

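>>> drive_tool:
  offset:
    - [0,-0.01,-0.05]
    - [0,-0.02,-0.11]
    - [0,-0.02,-0.17]
    - [0,-0.02,-0.23]
    - [0,-0.02,-0.29]
    - [0,-0.02,-0.29]
  angular:
    - [0,0,0]
    - [0,0,0]
    - [0,0,0]
    - [0,0,0]
    - [0,0,0]
    - [0,0,0]

```text
time_s: 28.15
tool_pos: [0.4613, -0.1369, 0.2888]
tool_rot: [173.0, 89.8, -98.9]
force: [-0.3, 1.9, 0.2]
grip_width: 0.0433
```

```bash
python3 - <<'E'
from h import *
o,T0=now();print(o["time_s"],o["force"].round(1),o["qpos"].round(1),o["tool_pos"])
_,r=snap("top","t21");crop(r,150,120,300,250,4.5,"pics/t21c.png")
E
```

```text
28.15 [-0.3  1.9  0.2] [ 67.5  -3.  -51.6  99.5  -2.2  82.4 104.3] [ 0.46126519 -0.13694842  0.28879453]
```

View pics/t21c.png

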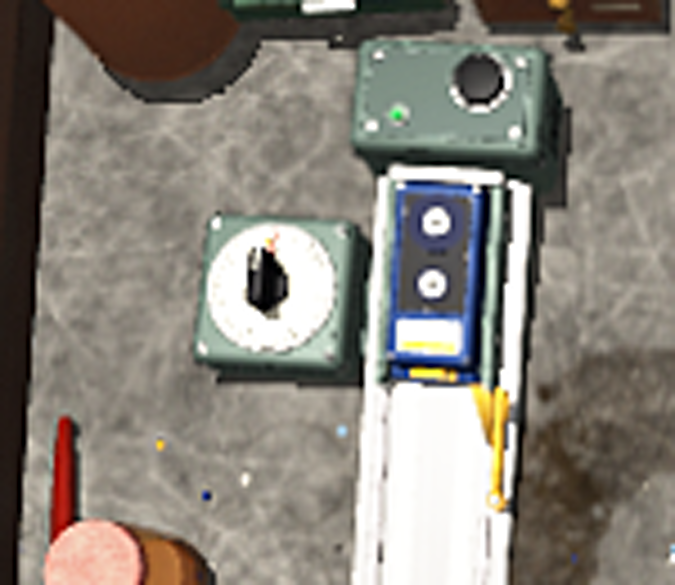

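View pics/t21.png

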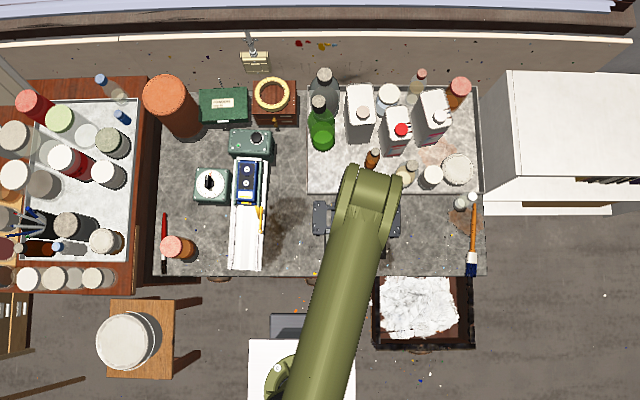

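```bash
python3 - <<'E'
from h import *
r=ld("t21");crop(r,190,160,235,205,13,"pics/t21k.png")
for n in("top0","t21"):
    im=ld(n)["pixels"][165:205,190:232].astype(int);m=(im[...,0]>im[...,1]+60);ys,xs=np.nonzero(m);print(n,[(x+190,y+165,im[y,x].tolist()) for x,y in zip(xs,ys)][:14])
    g=im.sum(2)<150;k=np.ascontiguousarray(g.astype(np.uint8));c=max(cv2.findContours(k,0,1)[0],key=cv2.contourArea);print(cv2.minAreaRect(c))
E
```

```text
top0 [(np.int64(215), np.int64(181), [101, 16, 12]), (np.int64(216), np.int64(181), [247, 169, 147])]
((31.017671585083008, 30.45218276977539), (24.758668899536133, 45.27690124511719), 46.84761428833008)
t21 [(np.int64(210), np.int64(174), [250, 169, 143]), (np.int64(210), np.int64(175), [255, 179, 156])]
((30.98440933227539, 30.483367919921875), (24.758668899536133, 45.185707092285156), 46.84761428833008)
```

View pics/t21k.png

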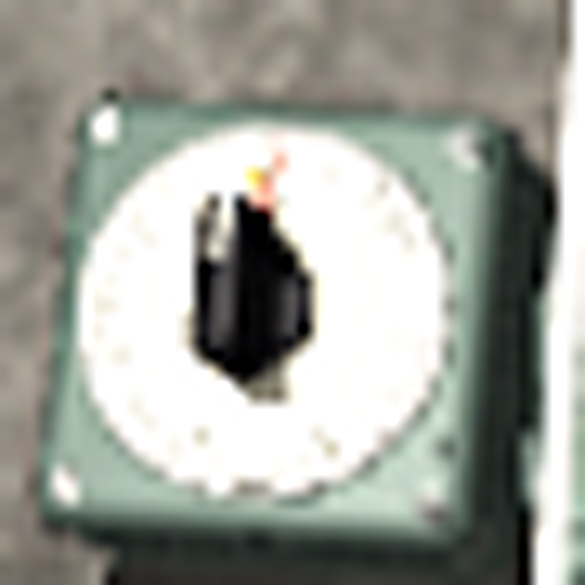

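```bash
python3 - <<'E'
from cell import sign_off
print(sign_off())
E
```

```text
the job is handed in; nothing more can be done
None
```

I changed the cassette, zeroed the counter and handed the job in at about 28 s of the 72 s allowed. `sign_off` gives no verdict, so these are my own last checks:

- **Spent cassette:** it lies flat in the returns tray, fully inside the rims in the wrist and top views.
- **Fresh cassette:** it is against the top stop. The front edge measured about 1 mm from the stop and the push force rose to about 27 N there. The top view put its centre 1 to 4 mm left of my lane centre line. That rests on my own ramp fit and a calibration good to about 2 mm, so I did not pin the 6 mm tolerance down any closer.
- **Spring catch:** after I backed off, it showed fully out behind the ledge. I judged this from the pictures, as I had no joint reading.
- **Counter knob:** I turned it anticlockwise about 65° until the wrist torque rose to about 0.25 N·m at the stop. The pointer sits at the red mark. In the coarse top image it reads about 5° to the anticlockwise side, which I put down to parallax, so the image alone doesn't confirm the 0.08 rad limit.
- **Bystanders:** I touched none of them. The jar, bottle and vial looked upright and unmoved whenever they were in view; in the last top picture the arm covers the bottle.
- **Robot:** it was clear of everything at hand-in.

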